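# Put the steel rule back on the gauge rack

## Task

The check of the cylinder head is done: take the thin steel rule off its gasket face and hang it up on the one empty peg of the sloping rack, threaded by its hole and lying flat down the rack's bars. It is too thin to pick off the flat face, so first slide its plain end out past the edge of the head and take hold of it there. Don't drop the rule, leave the two tools on the other pegs and everything standing around where they are, and let go when it hangs.

Things in the scene. Friction and masses are not known exactly. Their poses are not given: they have to be found in the camera images.
- rule_center (a point): Steel rule: flat bright steel strip 200 mm long, 32 mm wide, 2.5 mm thick, about 125 g, lying on the head's gasket face. This point is its centre (half-way through the thickness). Its x axis runs along the rule towards the end with the hole, y across the width, z square to the flat (up at the start).
- rule_hole (a point): Centre of the rule's round hanging hole (18 mm diameter, through), 84 mm from the rule's centre along its x axis and 16 mm from that end. Axes as for rule_center.
- rule_end (a point): Middle of the rule's plain end (no hole), 100 mm from its centre against its x axis. Axes as for rule_center.
- deck (a point): Cylinder head (heavy, does not move): a grey metal block 170 mm (x) by 260 mm (y), lying with its flat gasket face up, 90 mm above the bench, on two battens. This point is the middle of that face; x and y run along its sides, z up. Pressed from above with some 10 N and drawn along, the rule slides on it; it stays put with up to 85 mm overhang.
- peg_root (a point): The empty peg of the sloping rack (fixed): round steel, 8 mm diameter, 65 mm long, round tip, rising towards the middle of the bench at 50 degrees above level. This point is on its axis where it leaves the front face of the rack's upper bar. z axis: along the peg to the tip; x: straight up the rack's slope; y: across the rack; the x-y plane here is the rack's sloping front plane.
- peg_tip (a point): Tip of the empty peg, 65 mm from peg_root along its z axis. Axes as for peg_root.
- rack: Dark painted sloping rack, fixed, 290 mm wide. Origin on the bench; three pegs in a row 90 mm apart (any may be the empty one). Measured from the pegs' roots down the slope: upper flat bar 15 mm either side of them, lower flat bar 95 to 115 mm down, 6 mm thick, faces in the front plane; two side tubes 135 mm either side of the middle peg, 6 mm and more behind that plane, ending 118 mm down. Else open.
- scraper_eye (a point): Gasket scraper hanging on another peg, 150 mm long, up to 36 mm wide, 8 mm thick, lying down the slope; this point is at its hanging eye, on the underside. Leave it.
- spanner_eye (a point): Ring and open-end spanner hanging on another peg, 155 mm long, up to 34 mm wide, 8 mm thick, lying down the slope; this point is at its ring, on the underside. Leave it.
- spring_a_mid (a point): Valve spring standing on the gasket face, 30 mm diameter, 45 mm high; this point is its middle. Leave it.
- spring_b_mid (a point): A second, like valve spring on the gasket face, on the other side of the rule. Leave it.
- can_mid (a point): Spray can standing on the bench near the head, 52 mm diameter, 155 mm high; this point is its middle. Leave it.
- tin_mid (a point): Small paint tin standing on the bench by the head, 86 mm diameter, 93 mm high; this point is its middle. Leave it.
- piston_mid (a point): Aluminium piston standing on the bench by the head, 66 mm diameter, 60 mm high; this point is its middle. Leave it.
- valve_mid (a point): Engine valve standing on its head under the rack, 36 mm diameter at the foot, 105 mm high; this point is half-way up. Leave it.
Mind the look-alikes: they are no part of the job. There is more than one size of the part that bears rule_center; the job needs the middle-sized.

How it is judged:
By the outcome, as a careful person would: the job done as asked, in the order asked, and still so for the second after the job is handed in, with the robot touching nothing.
It also fails if it takes over 61 s, if anything falls off the work surface, if the arm or the gripper's body presses on something with over 40 N, if the wrist force passes 120 N, or if a joint passes its speed limit or range.

## Robot

A 6-joint arm with a two-finger parallel gripper is mounted at the origin on the work surface. World frame = base frame: x ahead of the robot, y to its left, z up, the work surface at z = 0. Lengths are in mm, angles in rad, forces in N, time in s.
With the tool pointing down it reaches from about 350 to 875 mm from the base axis. Payload 4.2 kg.
Tool frame: the origin (TCP) lies on the centre line of the jaws, within the pads' length; the fingertips stand 14 mm ahead of it and the grasp point (between the pads) lies 5 mm behind it (tcp_to_tips is the distance from the TCP to the fingertips, in mm); z points along the fingers, y is the direction in which the jaws open and shut (so a half turn about z gives the same grasp; the last joint's range is limited). The gripper opens to 85 mm and grips with 20 to 120 N. Pads are 22 mm wide; open, the fingers measure 114 mm over their backs; the gripper's body (76 mm by 85 mm) begins 54 mm behind the grasp point. The pads swing forward as they close: fully open they stand 13 mm farther back than shut.
Start: joints at [1.362, 0.385, 0.008, 0, -1.194, -0.259], TCP at [281.794, 557.846, 245.312] pointing down, gripper open.
Joint ranges: [-3.14, 3.14], [-1.21, 2.06], [-1.07, 1.41], [-3.16, 2.05], [-2.99, -0.16], [-3.1, 3.1]. Speed limits (rad/s): [2.79, 2.79, 3.14, 3.14, 3.14, 3.14].

## Interface

Orientations are given as a unit quaternion [x, y, z, w].
In Python, from bench import read_state, get_image, job_done, tcp_to_tips gives the robot as it stands. The module is installed in compiled form; this text tells all that it offers.
- The arm moves only by the tool play_rows, never from a script. Its argument "targets" is a list of rows, each an object of numbers: "gripper": the gripper's target within -1 to 1 (shut at 1, half-way at 0, fully open at -1); "tx", "ty", "tz": the shift along the tool's x, y, z scaled (see below); "spin": the turn about the tool's z scaled (see below). A call has 1 to 12 rows; each row is the pose to reach, as a shift and turn from the pose commanded when the call began, along the tool's axes at that moment; what a row does not reach only later rows make up. The controller multiplies each number of a shift by 0.25 m and each number of a turn by pi/4 rad. A row lasts 1/8 s, in which the tool goes at most 62.5 mm and 10.7 degrees, less where a joint would pass 70% of its speed; a pose out of reach is approached as far as the arm can. A call with a number of a shift or a turn outside -1 to 1 is refused whole. A call with a gripper value outside its range is refused whole. The fingers move at their own pace and stop on an object; the grip force is fixed at half the most. Time passes only in rows, so rows that repeat a pose let the fingers close. It gives the time, the measured TCP pose, the force and the opening at its end, in the units of the state.
- read_state(): the state, without advancing time (a new reading comes with each control period).
- get_image(name): name is "side" or "top" or "wrist"; returns a dict with "frame" (420x560x3 uint8, red, green, blue), "depth" (420x560 float32, mm along the optical axis (not along the pixel's ray), 0 where there is no reading), "mtx" (3x3 intrinsics, pixels), "world_to_cam" (4x4, takes a point from world to camera coordinates). Camera axes: x right, y up, looking along -z (the intrinsics and any distortion apply to the point x, -y, -z); pixel columns grow to the right and rows downward; lengths in mm; the calibration is good to about 2 mm. The wrist camera is an equidistant fisheye: a pixel r from the principal point sees the ray r / f radians off the axis. A picture is of the moment at which its call begins.
- job_done(): hands the job in, once; it reports no verdict.
The state is a dict: "clock": time; "joints": joint angles; "joint_vel": joint speeds; "joint_efforts": joint torques, N m; "position": TCP position; "ee_rot": TCP orientation; "contact_force": force on the tool from outside, world axes, zero at the start; "wrist_torque": the same for the moment, N m; "gripper_width": finger opening in mm.
Only numpy, scipy, OpenCV 4.12 (cv2) and the standard library are available. Lean on these libraries where they do the work, as an engineer would, in place of code of your own. Each camera call takes 0.05 s, during which the arm holds its last target.

## Working session

There is one attempt and no reset: what is moved stays moved. The work goes in short steps, Python scripts to look and compute and a tool call to move; the robot and the scene stay as the last step left them, time stands still between calls to the robot, and variables do not carry over. Pictures are saved under pics/ and viewed, and the job is handed in when it is done.

Besides the shell and the picture viewer there is one more tool, called after "Call:" as a command line: name --argument value ..., lists and objects as JSON in quotes. play_rows: Moves the arm, as the interface text tells. Its arguments: {"type":"object","properties":{"targets":{"type":"array","items":{"type":"object","properties":{"gripper":{"type":"number"},"tx":{"type":"number","minimum":-1,"maximum":1},"ty":{"type":"number","minimum":-1,"maximum":1},"tz":{"type":"number","minimum":-1,"maximum":1},"spin":{"type":"number","minimum":-1,"maximum":1}}}}},"required":["targets"]}

```bash
mkdir -p pics; ls
cat > h.py <<'E'
import numpy as np,cv2
from bench import *
def save(n,fn):
    d=get_image(n); np.savez('last_'+n+'.npz',**d); cv2.imwrite('pics/'+fn,d['frame'][:,:,::-1]); return d
def load(n): return dict(np.load('last_'+n+'.npz'))
def ray(d,u,v):
    K=d['mtx'];T=np.linalg.inv(d['world_to_cam'])
    c=np.array([(u-K[0,2])/K[0,0],-(v-K[1,2])/K[1,1],-1.]); return T[:3,3],T[:3,:3]@c
def onz(d,u,v,z):
    o,r=ray(d,u,v); return o+r*(z-o[2])/r[2]
def dep(d,u,v):
    o,r=ray(d,u,v); return o+r*float(d['depth'][int(round(v)),int(round(u))])
def proj(d,p):
    c=d['world_to_cam']@np.append(p,1);K=d['mtx'];return K[0,0]*c[0]/-c[2]+K[0,2],K[1,1]*-c[1]/-c[2]+K[1,2]
E
python3 - <<'E'
from h import *
for n in ['top','side','wrist']:
    d=save(n,n+'0.png'); print(n,d['mtx'].tolist(),[k for k in d]); print(np.round(np.linalg.inv(d['world_to_cam']),3).tolist())
print(read_state())
E
```

```text
pics
top [[385.7456468474021, 0.0, 275.43229006648664], [0.0, 385.7456468474021, 214.66960633692457], [0.0, 0.0, 1.0]] ['frame', 'depth', 'mtx', 'world_to_cam']
[[-0.004, 0.989, -0.146, 339.856], [-1.0, -0.004, -0.0, -9.04], [-0.001, 0.146, 0.989, 1127.587], [0.0, 0.0, 0.0, 1.0]]
side [[478.8040309056604, 0.0, 285.89016894376226], [0.0, 478.8040309056604, 204.12330099838758], [0.0, 0.0, 1.0]] ['frame', 'depth', 'mtx', 'world_to_cam']
[[-0.998, 0.059, -0.034, 452.681], [-0.067, -0.775, 0.628, 613.078], [0.011, 0.629, 0.778, 949.319], [0.0, 0.0, 0.0, 1.0]]
wrist [[325.19226210127806, 0.0, 274.18143823096733], [0.0, 325.19226210127806, 210.98315350615135], [0.0, 0.0, 1.0]] ['frame', 'depth', 'mtx', 'world_to_cam']
[[-0.452, 0.847, 0.279, 354.188], [-0.892, -0.43, -0.138, 521.668], [0.003, -0.311, 0.95, 373.55], [0.0, 0.0, 0.0, 1.0]]
{'clock': 0.15, 'joints': array([ 1.36159421e+00,  3.85384514e-01,  6.91566453e-03, -3.15352678e-04,
       -1.19397056e+00, -2.58642189e-01]), 'joint_vel': array([ 0.00031903, -0.00229466,  0.00470151,  0.00060449,  0.00103091,
        0.00165127]), 'joint_efforts': array([ 5.35553463e-04, -3.92678511e+01,  1.88582486e+01,  4.18858364e+00,
       -3.38099868e-03, -3.22452273e-06]), 'position': array([281.63545241, 557.48470911, 244.4660855 ]), 'ee_rot': array([ 9.72750929e-01, -2.31851103e-01, -1.26214425e-04,  8.24911560e-04]), 'contact_force': array([ 0.76859171,  0.35965853, -0.33869117]), 'wrist_torque': array([-0.04457821, -0.0328439 ,  0.01599105]), 'gripper_width': 85.15915031767872}
```

View pics/top0.png

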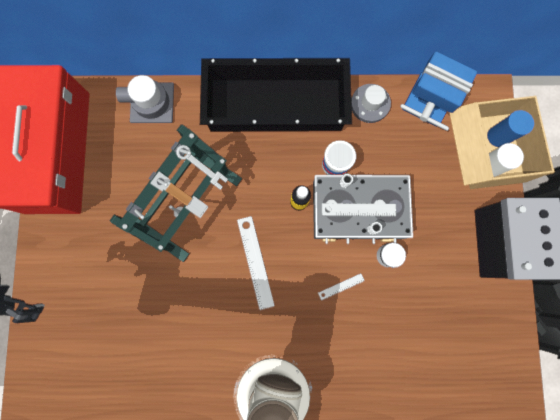

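View pics/side0.png

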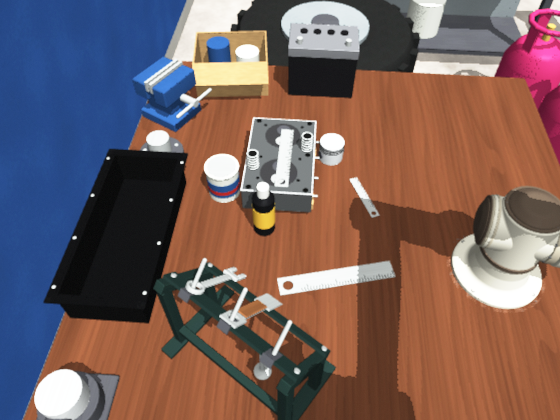

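View pics/wrist0.png

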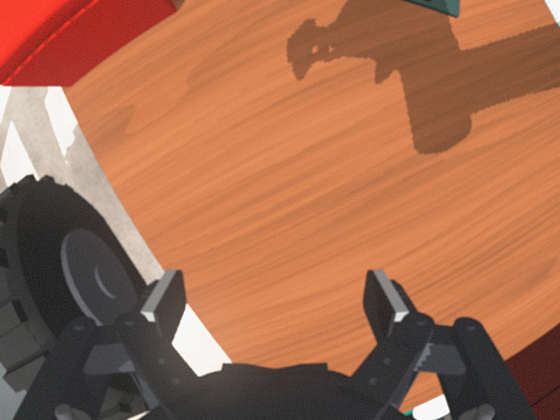

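Run:
```python
from h import *
d=load('top');f=d['frame'][:,:,::-1]
a=cv2.resize(f[130:290,290:430],None,fx=5,fy=5,interpolation=cv2.INTER_CUBIC)
cv2.imwrite('pics/t1.png',cv2.resize(a,(700,800))[:600] if 0 else cv2.resize(f[160:270,300:440],None,fx=5,fy=5,interpolation=cv2.INTER_CUBIC))
cv2.imwrite('pics/t2.png',cv2.resize(f[115:270,100:260],None,fx=3.8,fy=3.8,interpolation=cv2.INTER_CUBIC))
d=load('side');f=d['frame'][:,:,::-1]
cv2.imwrite('pics/s1.png',cv2.resize(f[105:245,190:360],None,fx=4.2,fy=4.2,interpolation=cv2.INTER_CUBIC))
cv2.imwrite('pics/s2.png',cv2.resize(f[245:420,140:345],None,fx=3.4,fy=3.4,interpolation=cv2.INTER_CUBIC))
```

```text
(no output)
```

View pics/t1.png

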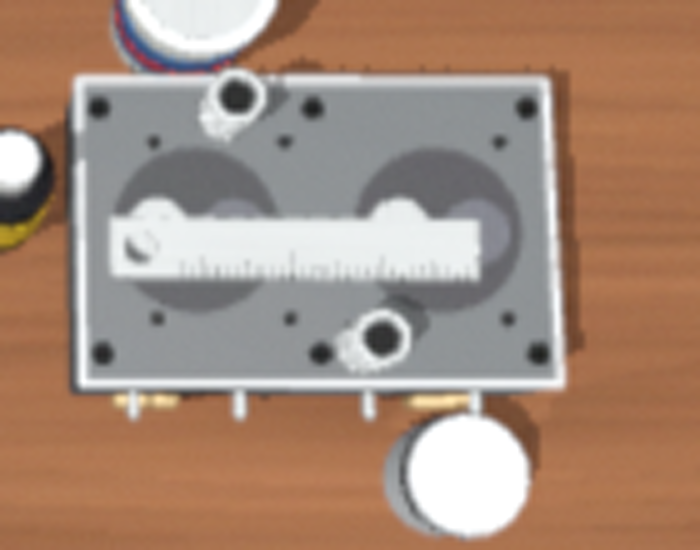

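View pics/t2.png

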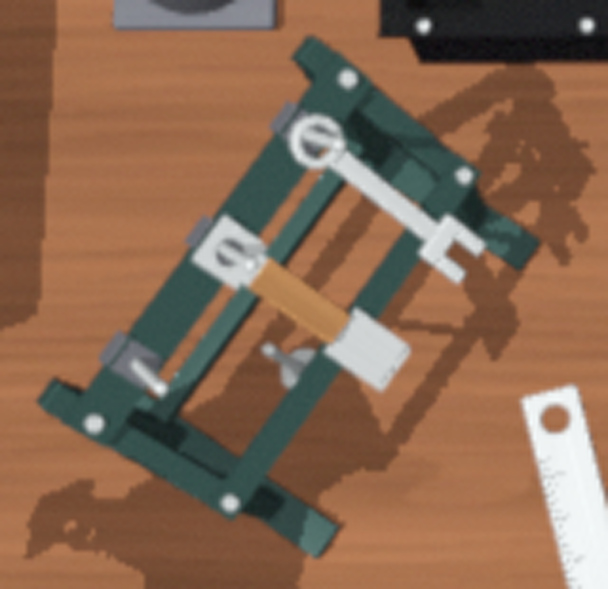

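View pics/s1.png

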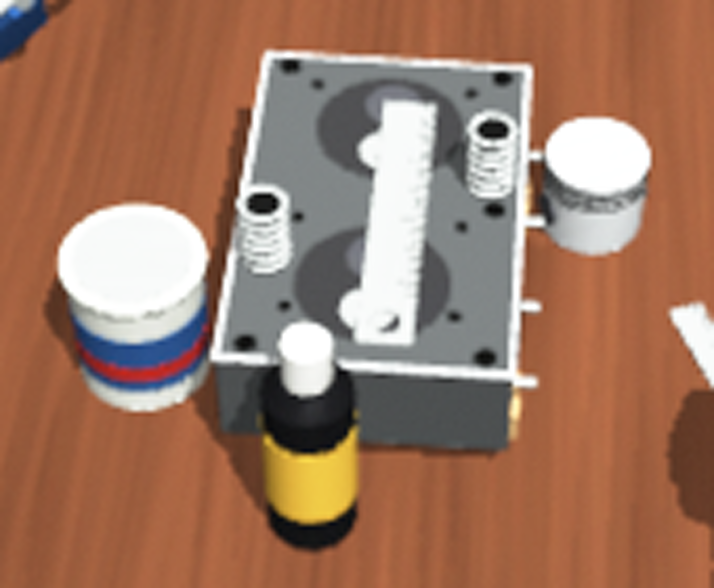

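View pics/s2.png

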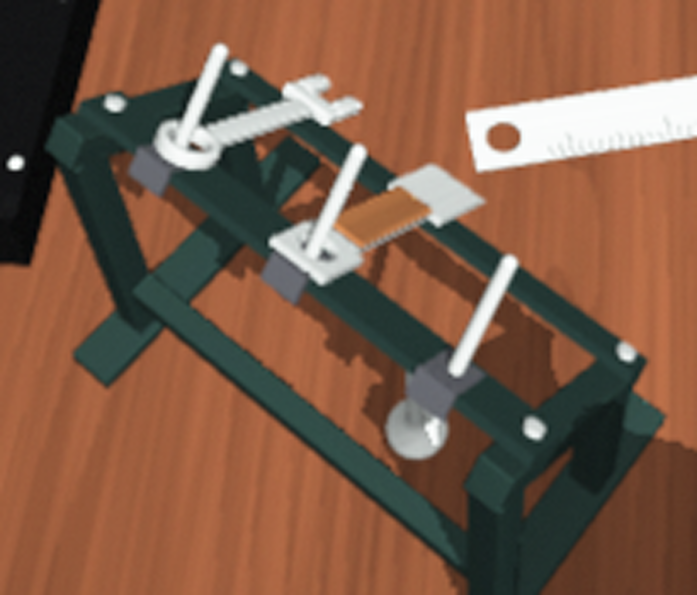

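Candidates for the rule: the long bench rule (top px 255,262), the short one (341,287), and the strip on the gasket face (360,210). The job needs the one on the head. The crop shows its hole at the left (+y) end and its plain end at the right. The empty peg is the one nearest the robot's left (top px ~140,213; side px 275,350).

Run:
```python
from h import *
# rule crop: min-area rect at z=92.5
def t(u,v,s,ox,oy): return u/s+ox,v/s+oy
d=load('top');s=load('side')
def blob(d,x0,x1,y0,y1,seed):
    f=d['frame'][y0:y1,x0:x1].astype(int); m=((f.min(2)>195)).astype(np.uint8)
    m=cv2.morphologyEx(m,cv2.MORPH_OPEN,np.ones((3,3),np.uint8))
    n,l,st,c=cv2.connectedComponentsWithStats(m)
    k=l[seed[1]-y0,seed[0]-x0]; print(st[k]+np.array([x0,y0,0,0,0])); return (l==k).astype(np.uint8),x0,y0
for n,dd in (('top',d),('side',s)):
    if n=='top': cor=[t(*p,5,300,160) for p in [(110,219),(480,219),(480,278),(111,278),(141,246)]]
    else: cor=[t(*p,4.2,190,105) for p in [(355,341),(387,101),(437,104),(413,344),(388,318)]]
    P=[onz(dd,u-.4,v-.4,92.5+1.2) for u,v in cor]; P=np.array(P); print(n,np.round(P,1).tolist())
    print(np.linalg.norm(P[0]-P[1]),np.linalg.norm(P[1]-P[2]),np.linalg.norm(P[2]-P[3]),'ctr',P[:4].mean(0), 'plain end', P[1:3].mean(0),'hole end',P[[0,3]].mean(0))
# deck corners
c=[onz(d,*t(u,v,5,300,160),90) for u,v in [(77,78),(549,78),(563,383),(82,383)]]; print('deck',np.round(c,1).tolist())
c=[onz(s,*t(u,v,4.2,190,105),90) for u,v in [(266,53),(530,67),(516,375),(212,357)]]; print('deck side',np.round(c,1).tolist())
# depth at rule
for u,v in [(360,208),(350,212),(330,190)]: print(dep(d,u,v))
```

```text
top [[522.7, -134.7, 93.7], [521.9, -336.0, 93.7], [489.5, -334.4, 93.7], [490.2, -134.5, 93.7], [507.7, -151.2, 93.7]]
201.2876099843264 32.472827011423654 199.83934474516525 ctr [ 506.06437098 -234.87716737   93.7       ] plain end [ 505.6786186  -335.15816411   93.7       ] hole end [ 506.45012337 -134.59617062   93.7       ]
side [[521.1, -131.5, 93.7], [517.6, -332.0, 93.7], [486.2, -331.8, 93.7], [488.4, -131.7, 93.7], [503.8, -150.3, 93.7]]
200.5830154306512 31.42341862429668 200.0137009230879 ctr [ 503.32602167 -231.75158416   93.7       ] plain end [ 501.89827949 -331.89000682   93.7       ] hole end [ 504.75376385 -131.6131615    93.7       ]
deck [[601.3, -119.7, 90.0], [600.3, -380.1, 90.0], [431.5, -378.5, 90.0], [432.5, -119.2, 90.0]]
deck side [[597.5, -373.8, 90.0], [427.8, -373.9, 90.0], [428.6, -115.3, 90.0], [599.6, -115.5, 90.0]]
[ 510.04654907 -239.29287521   90.91294265]
[ 499.3729875  -212.02185972   89.34189333]
[ 560.70246443 -159.05255212   89.36597408]
```

```bash
cat >> h.py <<'E'
def tri(rs):
    A=np.zeros((3,3));b=np.zeros(3)
    for o,r in rs:
        r=r/np.linalg.norm(r);M=np.eye(3)-np.outer(r,r);A+=M;b+=M@o
    p=np.linalg.solve(A,b); return p,[np.linalg.norm(np.cross(p-o,r/np.linalg.norm(r))) for o,r in rs]
E
python3 - <<'E'
from h import *
d=load('top');s=load('side')
f=d['frame'][:,:,::-1]; cv2.imwrite('pics/t3.png',cv2.resize(f[180:240,110:190],None,fx=9,fy=9,interpolation=cv2.INTER_CUBIC))
f=s['frame'][:,:,::-1]; cv2.imwrite('pics/s3.png',cv2.resize(f[305:375,255:345],None,fx=8,fy=8,interpolation=cv2.INTER_CUBIC))
c=lambda u,v:(u/3.4+140-.35,v/3.4+245-.35); t=lambda u,v:(u/3.8+100-.35,v/3.8+115-.35)
tips=[]
for n,a,b in [('tip',(163,388),(510,260)),('screwUR_low',(464,175),(238,68)),('screwUR_up',(347,78),(115,103)),('screwLL_up',(94,424),(535,428)),('screwLL_low',(230,503),(627,352)),]:
    p,e=tri([ray(d,*t(*a)),ray(s,*c(*b))]);print(n,np.round(p,1),np.round(e,1))
# depth in rack plane along bars
for u,v in [(464,175),(347,78),(94,424),(230,503),(180,300),(380,260)]:
    print('depth',np.round(dep(d,*t(u,v)),1))
E
```

```text
tip [462.  290.9 266.4] [1.1 1.1]
screwUR_low [625.5 130.7 151.9] [1. 1.]
screwUR_up [670.1 197.4 220.3] [1.1 1.1]
screwLL_up [446.3 349.1 219.7] [1. 1.]
screwLL_low [401.1 282.7 151.9] [1.1 1.1]
depth [625.8 130.3 154.5]
depth [670.2 196.7 223.4]
depth [446.9 347.6 223.1]
depth [401.9 281.7 154.5]
depth [526.2 299.4 218.3]
depth [565.8 185.9 156.9]
```

View pics/t3.png

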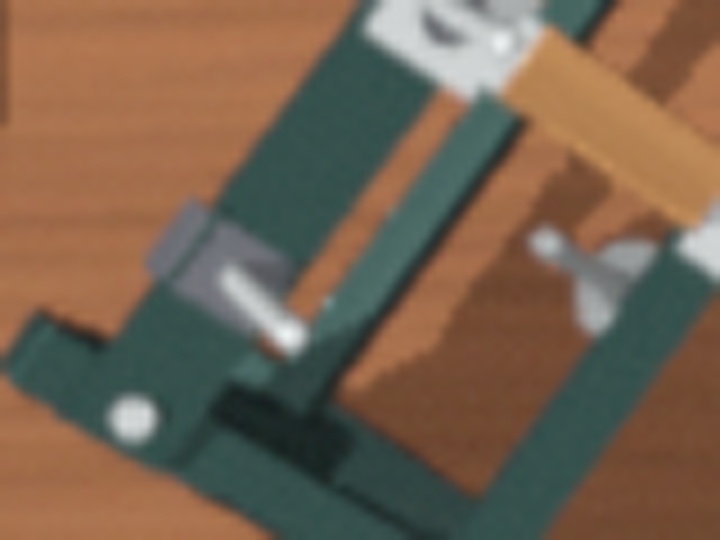

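View pics/s3.png

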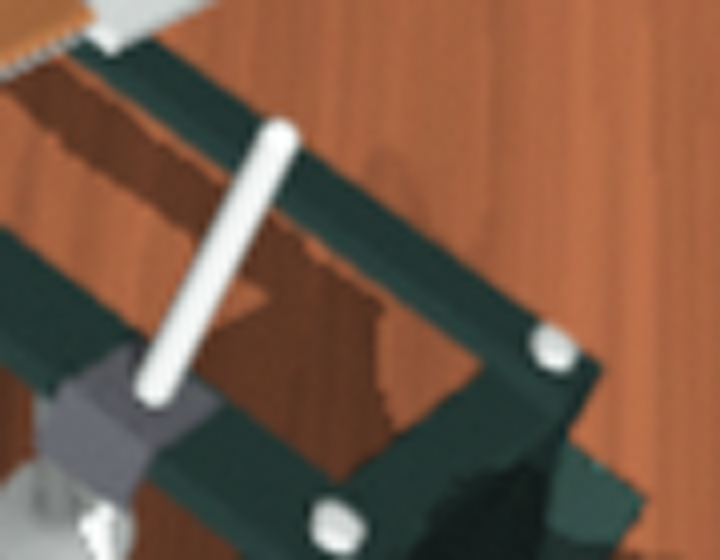

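Call:
play_rows --targets '[{"tx": 0.1, "ty": 0.1, "tz": -0.2, "gripper": 1}, {"tx": 0.25, "ty": 0.25, "tz": -0.38, "gripper": 1}, {"tx": 0.45, "ty": 0.45, "tz": -0.38, "gripper": 1}, {"tx": 0.65, "ty": 0.65, "tz": -0.38, "gripper": 1}, {"tx": 0.82, "ty": 0.82, "tz": -0.38, "gripper": 1}, {"tx": 1, "ty": 1, "tz": -0.38, "gripper": 1}, {"tx": 1, "ty": 1, "tz": -0.38, "gripper": 1}]'

```text
invalid input
```

Call:
play_rows --targets '[{"tx": 0.17, "ty": 0.17, "gripper": 1}, {"tx": 0.34, "ty": 0.34, "gripper": 1}, {"tx": 0.51, "ty": 0.51, "gripper": 1}, {"tx": 0.68, "ty": 0.68, "gripper": 1}, {"tx": 0.84, "ty": 0.84, "gripper": 1}, {"tx": 1, "ty": 1, "gripper": 1}, {"tx": 1, "ty": 1, "gripper": 1}]'

```text
invalid input
```

```bash
cat >> h.py <<'E'
from scipy.spatial.transform import Rotation as Ro
def plan(p,yaw=None,cmd=None):
    s=read_state();R=Ro.from_quat(s['ee_rot']).as_matrix();c=s['position'] if cmd is None else np.array(cmd)
    y=np.degrees(np.arctan2(R[1,0],R[0,0]))
    print('clock',s['clock'],'pos',np.round(s['position'],1),'yaw',round(y,2),'tilt',np.round(R[:,2],3),'F',np.round(s['contact_force'],1),'w',round(s['gripper_width'],1),'q',np.round(s['joints'],2),'tips',tcp_to_tips if not callable(tcp_to_tips) else tcp_to_tips())
    sh=R.T@(np.array(p)-c)/250; print('shift',np.round(sh,4), 'spin',None if yaw is None else round(-(yaw-y)/45,4))
E
python3 -c "
from h import *
plan([504.7,-205,160],0)"
```

```text
clock 0.15 pos [281.6 557.5 244.5] yaw -26.81 tilt [-0.001 -0.002 -1.   ] F [ 0.8  0.4 -0.3] w 85.2 q [ 1.36  0.39  0.01 -0.   -1.19 -0.26] tips 14.0
shift [2.172 2.319 0.342] spin -0.5958
```

Call:
play_rows --targets '[{"tx": 0.1, "ty": 0.1, "tz": -0.2, "spin": 0, "gripper": 1}, {"tx": 0.25, "ty": 0.25, "tz": -0.38, "spin": 0, "gripper": 1}, {"tx": 0.45, "ty": 0.45, "tz": -0.38, "spin": 0, "gripper": 1}, {"tx": 0.65, "ty": 0.65, "tz": -0.38, "spin": 0, "gripper": 1}, {"tx": 0.82, "ty": 0.82, "tz": -0.38, "spin": 0, "gripper": 1}, {"tx": 1, "ty": 1, "tz": -0.38, "spin": 0, "gripper": 1}, {"tx": 1, "ty": 1, "tz": -0.38, "spin": 0, "gripper": 1}]'

```text
clock: 1.02
position: [392.3, 219.0, 340.5]
ee_rot: [0.972, -0.233, 0.0, -0.0]
contact_force: [-0.9, 0.8, -0.4]
gripper_width: -0.1
```

Call:
play_rows --targets '[{"tx": 0.17, "ty": 0.17, "tz": 0, "spin": 0, "gripper": 1}, {"tx": 0.34, "ty": 0.34, "tz": 0, "spin": 0, "gripper": 1}, {"tx": 0.51, "ty": 0.51, "tz": 0, "spin": 0, "gripper": 1}, {"tx": 0.68, "ty": 0.68, "tz": 0, "spin": 0, "gripper": 1}, {"tx": 0.84, "ty": 0.84, "tz": 0, "spin": 0, "gripper": 1}, {"tx": 1, "ty": 1, "tz": 0, "spin": 0, "gripper": 1}, {"tx": 1, "ty": 1, "tz": 0, "spin": 0, "gripper": 1}]'

```text
clock: 1.9
position: [502.8, -117.0, 339.1]
ee_rot: [0.972, -0.235, -0.001, 0.0]
contact_force: [-0.0, 0.1, -1.3]
gripper_width: 0.1
```

```bash
python3 -c "
from h import *
plan([504.7,-205,160],0)"
```

```text
clock 1.9 pos [ 502.8 -117.   339.1] yaw -27.14 tilt [-0.002 -0.    -1.   ] F [-0.   0.1 -1.3] w 0.1 q [ 0.09  0.14 -0.09  0.   -1.34  1.01] tips 14.0
shift [0.1686 0.3088 0.7165] spin -0.6032
```

Call:
play_rows --targets '[{"tx": 0.05, "ty": 0.1, "tz": 0.15, "spin": -0.2, "gripper": 1}, {"tx": 0.1, "ty": 0.2, "tz": 0.3, "spin": -0.4, "gripper": 1}, {"tx": 0.17, "ty": 0.31, "tz": 0.5, "spin": -0.6, "gripper": 1}, {"tx": 0.17, "ty": 0.31, "tz": 0.66, "spin": -0.6, "gripper": 1}, {"tx": 0.17, "ty": 0.31, "tz": 0.76, "spin": -0.6, "gripper": 1}, {"tx": 0.17, "ty": 0.31, "tz": 0.76, "spin": -0.6, "gripper": 1}]'

```text
clock: 2.65
position: [504.2, -201.4, 148.4]
ee_rot: [1.0, 0.002, -0.003, -0.0]
contact_force: [-0.2, -0.5, 0.5]
gripper_width: 0.0
```

```bash
python3 -c "
from h import *
save('wrist','w1.png')
plan([504.7,-205,104],0)"
```

```text
clock 2.7 pos [ 505.5 -201.6  150.2] yaw 0.27 tilt [-0.001 -0.    -1.   ] F [ 0.1  0.3 -0.3] w -0.4 q [-0.08  0.34 -0.32  0.   -0.91  1.66] tips 14.0
shift [-0.003   0.0134  0.1846] spin 0.0059
```

View pics/w1.png

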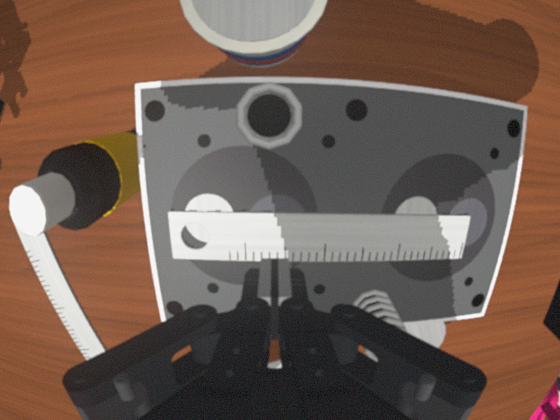

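The wrist picture shows the closed fingers just short of the rule (its near edge at ~275,258), the hole at (195,235), and spring b at (375,310) clear of the finger line. I'll press down gently.

Call:
play_rows --targets '[{"tx": 0, "ty": 0.014, "tz": 0.1, "spin": 0, "gripper": 1}, {"tx": 0, "ty": 0.014, "tz": 0.155, "spin": 0, "gripper": 1}, {"tx": 0, "ty": 0.014, "tz": 0.163, "spin": 0, "gripper": 1}, {"tx": 0, "ty": 0.014, "tz": 0.168, "spin": 0, "gripper": 1}, {"tx": 0, "ty": 0.014, "tz": 0.168, "spin": 0, "gripper": 1}]'

```text
clock: 3.32
position: [506.1, -205.7, 109.1]
ee_rot: [1.0, 0.002, 0.001, 0.0]
contact_force: [-0.1, -0.1, -0.1]
gripper_width: 0.2
```

Call:
play_rows --targets '[{"tx": 0, "ty": 0, "tz": 0.005, "spin": 0, "gripper": 1}, {"tx": 0, "ty": 0, "tz": 0.005, "spin": 0, "gripper": 1}]'

```text
clock: 3.58
position: [505.7, -205.7, 107.2]
ee_rot: [1.0, 0.002, 0.0, 0.0]
contact_force: [-0.4, -0.0, 0.6]
gripper_width: -0.1
```

Call:
play_rows --targets '[{"tx": 0, "ty": 0, "tz": 0.004, "spin": 0, "gripper": 1}, {"tx": 0, "ty": 0, "tz": 0.004, "spin": 0, "gripper": 1}]'

```text
clock: 3.82
position: [505.7, -205.8, 106.6]
ee_rot: [1.0, 0.002, 0.0, 0.0]
contact_force: [-1.3, 0.2, 4.7]
gripper_width: 0.3
```

Call:
play_rows --targets '[{"tx": 0, "ty": 0, "tz": 0.004, "spin": 0, "gripper": 1}, {"tx": 0, "ty": 0, "tz": 0.004, "spin": 0, "gripper": 1}]'

```text
clock: 4.08
position: [505.8, -205.8, 106.6]
ee_rot: [1.0, 0.002, 0.0, 0.0]
contact_force: [-2.4, 2.3, 10.1]
gripper_width: -0.1
```

Call:
play_rows --targets '[{"tx": 0, "ty": 0.01, "tz": 0.002, "spin": 0, "gripper": 1}, {"tx": 0, "ty": 0.04, "tz": 0.002, "spin": 0, "gripper": 1}, {"tx": 0, "ty": 0.08, "tz": 0.002, "spin": 0, "gripper": 1}, {"tx": 0, "ty": 0.12, "tz": 0.002, "spin": 0, "gripper": 1}, {"tx": 0, "ty": 0.16, "tz": 0.002, "spin": 0, "gripper": 1}, {"tx": 0, "ty": 0.2, "tz": 0.002, "spin": 0, "gripper": 1}, {"tx": 0, "ty": 0.2, "tz": 0.002, "spin": 0, "gripper": 1}]'

```text
clock: 4.95
position: [507.8, -255.8, 106.6]
ee_rot: [1.0, 0.002, 0.002, 0.0]
contact_force: [0.1, 3.4, 9.4]
gripper_width: -0.0
```

```bash
python3 -c "
from h import *
save('wrist','w2.png')
plan([504.7,-308,106.5],0)"
```

```text
clock 5.0 pos [ 507.7 -255.8  106.6] yaw 0.24 tilt [ 0.005 -0.001 -1.   ] F [0.3 2.6 9.1] w -0.0 q [-0.18  0.43 -0.32  0.   -0.82  1.76] tips 14.0
shift [-0.013   0.2087  0.0005] spin 0.0054
```

View pics/w2.png

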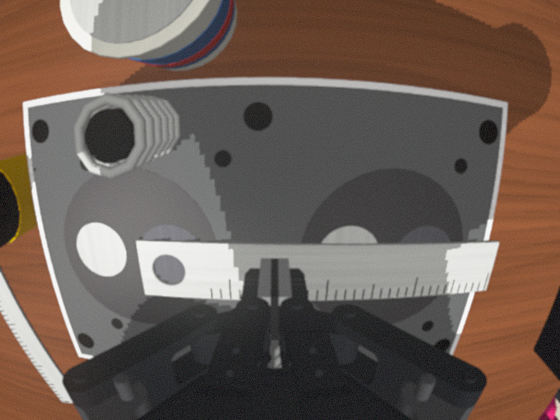

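The picture shows the rule moving with the fingers: its plain end (497,245) is at the deck edge and the hole is at (168,268). I'll continue the slide.

Call:
play_rows --targets '[{"tx": 0, "ty": 0.02, "tz": 0.002, "spin": 0, "gripper": 1}, {"tx": 0, "ty": 0.06, "tz": 0.002, "spin": 0, "gripper": 1}, {"tx": -0.003, "ty": 0.1, "tz": 0.002, "spin": 0, "gripper": 1}, {"tx": -0.005, "ty": 0.14, "tz": 0.002, "spin": 0, "gripper": 1}, {"tx": -0.006, "ty": 0.18, "tz": 0.002, "spin": 0, "gripper": 1}, {"tx": -0.006, "ty": 0.21, "tz": 0.002, "spin": 0, "gripper": 1}, {"tx": -0.006, "ty": 0.21, "tz": 0.002, "spin": 0, "gripper": 1}]'

```text
clock: 5.88
position: [506.5, -308.4, 106.6]
ee_rot: [1.0, 0.002, 0.002, 0.001]
contact_force: [-0.5, 4.2, 10.5]
gripper_width: 0.3
```

Call:
play_rows --targets '[{"tx": 0, "ty": 0, "tz": -0.1, "spin": 0, "gripper": 1}, {"tx": 0, "ty": 0, "tz": -0.3, "spin": 0, "gripper": 1}, {"tx": -0.1, "ty": 0, "tz": -0.4, "spin": 0, "gripper": 1}, {"tx": -0.1, "ty": 0, "tz": -0.4, "spin": 0, "gripper": 1}]'

```text
clock: 6.38
position: [479.5, -308.7, 206.3]
ee_rot: [1.0, 0.001, 0.002, 0.001]
contact_force: [0.6, 0.5, 0.0]
gripper_width: -0.3
```

Run:
```python
from h import *
save('wrist','w3.png');d=save('top','t4.png');s=save('side','s4.png')
plan([504.7,-405,150],-90)
f=d['frame'][:,:,::-1]; cv2.imwrite('pics/t4.png',cv2.resize(f[160:270,310:450],None,fx=5,fy=5,interpolation=cv2.INTER_CUBIC))
f=s['frame'][:,:,::-1]; cv2.imwrite('pics/s4.png',cv2.resize(f[75:215,210:360],None,fx=4.2,fy=4.2,interpolation=cv2.INTER_CUBIC))
```

```text
clock 6.525 pos [ 479.3 -308.1  202.9] yaw 0.18 tilt [-0.001  0.001 -1.   ] F [ 0.7  1.3 -0.2] w 0.1 q [-0.29  0.33 -0.19 -0.   -1.05  1.86] tips 14.0
shift [0.1009 0.3881 0.2109] spin 2.0041
```

View pics/t4.png

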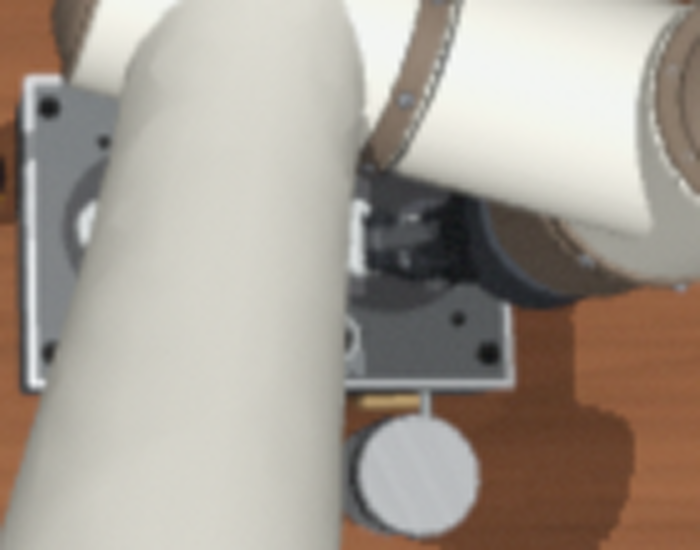

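View pics/s4.png

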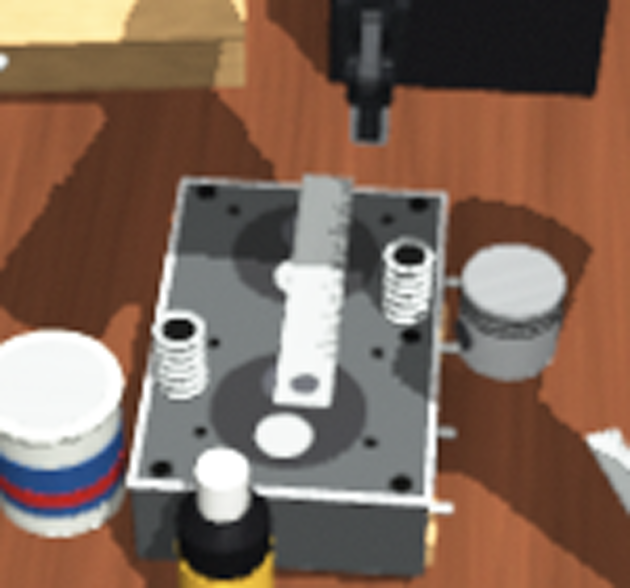

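View pics/w3.png

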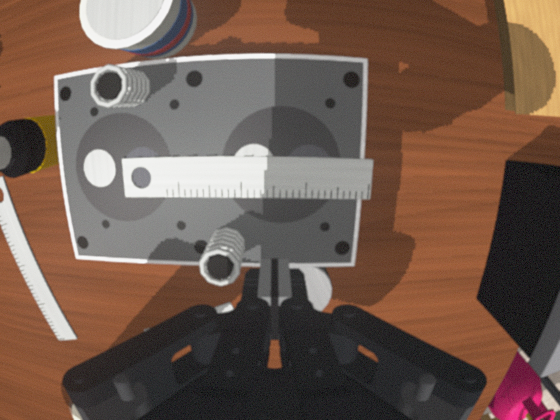

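```bash
cat >> h.py <<'E'
def wray(d,u,v):
    K=d['mtx'];T=np.linalg.inv(d['world_to_cam']);x=(u-K[0,2])/K[0,0];y=(v-K[1,2])/K[1,1];r=np.hypot(x,y)
    k=np.sin(r)/r if r>1e-9 else 1; c=np.array([x*k,-y*k,-np.cos(r)]); return T[:3,3],T[:3,:3]@c
def wonz(d,u,v,z):
    o,r=wray(d,u,v); return o+r*(z-o[2])/r[2]
E
python3 - <<'E'
from h import *
s=load('side');c=lambda u,v:(u/4.2+210-.4,v/4.2+75-.4)
for n,p in dict(hole=(305,383),he0=(274,401),he1=(329,407),pe0=(304,176),pe1=(353,180),dk0=(181,180),dk1=(446,196)).items(): print(n,np.round(onz(s,*c(*p),93 if n[0]!='d' else 90),1))
w=load('wrist')
for n,p in dict(hole=(142,177),he0=(123,160),he1=(126,198),pe0=(372,160),pe1=(370,198),dk0=(368,60),dk1=(355,264)).items(): print('w',n,np.round(wonz(w,*p,93 if n[0]!='d' else 90),1))
E
```

```text
hole [ 506.7 -198.7   93. ]
he0 [ 523.7 -182.9   93. ]
he1 [ 491.5 -180.7   93. ]
pe0 [ 520.5 -381.    93. ]
pe1 [ 488.9 -379.7   93. ]
dk0 [ 599.3 -374.3   90. ]
dk1 [ 428.8 -372.5   90. ]
w hole [ 510.1 -202.4   93. ]
w he0 [ 524.7 -186.4   93. ]
w he1 [ 492.7 -185.5   93. ]
w pe0 [ 523.2 -384.7   93. ]
w pe1 [ 492.5 -385.4   93. ]
w dk0 [ 601.  -379.8   90. ]
w dk1 [ 432.4 -379.    90. ]
```

Call:
play_rows --targets '[{"tx": 0.107, "ty": -0.15, "tz": 0, "spin": 0, "gripper": 1}, {"tx": 0.107, "ty": -0.293, "tz": 0.1, "spin": 0, "gripper": 1}, {"tx": 0.107, "ty": -0.293, "tz": 0.25, "spin": 0, "gripper": 1}, {"tx": 0.107, "ty": -0.293, "tz": 0.36, "spin": 0, "gripper": 1}, {"tx": 0.107, "ty": -0.293, "tz": 0.38, "spin": 0, "gripper": 1}, {"tx": 0.107, "ty": -0.293, "tz": 0.395, "spin": 0, "gripper": 1}, {"tx": 0.107, "ty": -0.293, "tz": 0.405, "spin": 0, "gripper": 1}, {"tx": 0.107, "ty": -0.293, "tz": 0.405, "spin": 0, "gripper": 1}]'

```text
clock: 7.52
position: [504.6, -234.3, 106.5]
ee_rot: [1.0, 0.002, -0.002, -0.0]
contact_force: [-9.6, 8.7, 23.2]
gripper_width: 0.2
```

Call:
play_rows --targets '[{"tx": 0, "ty": 0.01, "tz": 0, "spin": 0, "gripper": 1}, {"tx": 0, "ty": 0.03, "tz": 0, "spin": 0, "gripper": 1}, {"tx": 0, "ty": 0.05, "tz": 0, "spin": 0, "gripper": 1}, {"tx": 0, "ty": 0.07, "tz": 0, "spin": 0, "gripper": 1}, {"tx": 0, "ty": 0.09, "tz": 0, "spin": 0, "gripper": 1}, {"tx": 0, "ty": 0.1, "tz": 0, "spin": 0, "gripper": 1}]'

```text
clock: 8.28
position: [509.1, -258.7, 106.6]
ee_rot: [1.0, 0.002, 0.003, -0.0]
contact_force: [-0.5, 13.4, 16.7]
gripper_width: -0.3
```

Run:
```python
from h import *
save('wrist','w4.png')
plan([504.7,-405,150],-90)
```

```text
clock 8.325 pos [ 509.1 -258.9  106.5] yaw 0.27 tilt [ 0.007  0.    -1.   ] F [-0.5 11.7 16.1] w 0.0 q [-0.19  0.43 -0.31 -0.   -0.83  1.76] tips 14.0
shift [-0.0193  0.5844 -0.174 ] spin 2.006
```

View pics/w4.png

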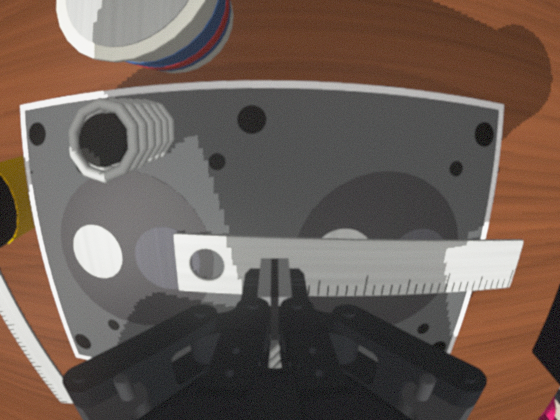

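The rule now follows: hole at (207,263), plain end at (520,262), clear of the edge at ~470–500. I'll continue about 32 mm.

Call:
play_rows --targets '[{"tx": 0, "ty": 0.02, "tz": 0, "spin": 0, "gripper": 1}, {"tx": 0, "ty": 0.04, "tz": 0, "spin": 0, "gripper": 1}, {"tx": 0, "ty": 0.06, "tz": 0, "spin": 0, "gripper": 1}, {"tx": 0, "ty": 0.08, "tz": 0, "spin": 0, "gripper": 1}, {"tx": 0, "ty": 0.1, "tz": 0, "spin": 0, "gripper": 1}, {"tx": 0, "ty": 0.12, "tz": 0, "spin": 0, "gripper": 1}, {"tx": 0, "ty": 0.13, "tz": 0, "spin": 0, "gripper": 1}]'

```text
clock: 9.2
position: [509.3, -291.7, 106.6]
ee_rot: [1.0, 0.002, 0.003, 0.0]
contact_force: [0.0, 9.5, 13.0]
gripper_width: -0.3
```

Run:
```python
from h import *
save('wrist','w5.png')
plan([504.7,-405,150],-90)
```

```text
clock 9.25 pos [ 509.3 -292.   106.6] yaw 0.28 tilt [ 0.007 -0.001 -1.   ] F [-0.2  8.5 15.1] w 0.1 q [-0.25  0.45 -0.27 -0.   -0.84  1.82] tips 14.0
shift [-0.0194  0.4521 -0.1734] spin 2.0062
```

View pics/w5.png

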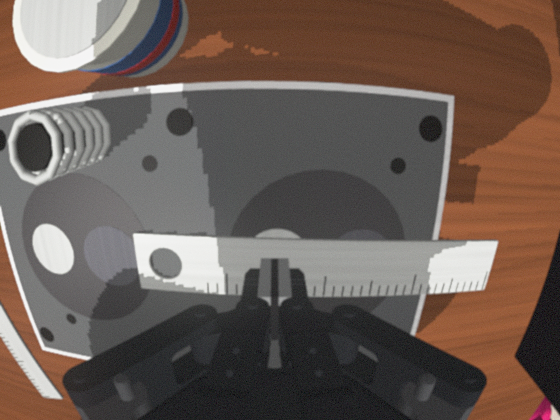

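Run:
```python
from h import *
for n in ['w4','w5']:
    pass
w=load('wrist')
for n,p in dict(hole=(165,263),he0=(134,235),he1=(141,287),pe0=(497,241),pe1=(487,291),dk0=(453,97),dk1=(414,333)).items(): print('w',n,np.round(wonz(w,*p,93 if n[0]!='d' else 90),1))
```

```text
w hole [ 515.3 -235.7   93. ]
w he0 [ 530.5 -220.5   93. ]
w he1 [ 499.8 -219.2   93. ]
w pe0 [ 525.9 -419.7   93. ]
w pe1 [ 492.3 -422.8   93. ]
w dk0 [ 601.5 -378.8   90. ]
w dk1 [ 464.1 -377.9   90. ]
```

Call:
play_rows --targets '[{"tx": 0, "ty": 0.01, "tz": 0.003, "spin": 0, "gripper": 1}, {"tx": 0, "ty": 0.025, "tz": 0.003, "spin": 0, "gripper": 1}, {"tx": 0, "ty": 0.04, "tz": 0.003, "spin": 0, "gripper": 1}, {"tx": 0, "ty": 0.055, "tz": 0.003, "spin": 0, "gripper": 1}, {"tx": 0, "ty": 0.07, "tz": 0.003, "spin": 0, "gripper": 1}, {"tx": 0, "ty": 0.07, "tz": 0.003, "spin": 0, "gripper": 1}]'

```text
clock: 10.0
position: [509.6, -308.8, 106.6]
ee_rot: [1.0, 0.003, 0.004, 0.0]
contact_force: [-0.0, 12.8, 17.9]
gripper_width: 0.3
```

Call:
play_rows --targets '[{"tx": 0, "ty": 0, "tz": -0.05, "spin": 0, "gripper": 1}, {"tx": 0, "ty": 0, "tz": -0.25, "spin": 0, "gripper": 0.5}, {"tx": 0, "ty": 0.15, "tz": -0.35, "spin": 0.25, "gripper": 0.1}, {"tx": 0, "ty": 0.25, "tz": -0.35, "spin": 0.5, "gripper": 0}, {"tx": 0, "ty": 0.35, "tz": -0.35, "spin": 0.75, "gripper": -0.2}, {"tx": 0, "ty": 0.38, "tz": -0.35, "spin": 1, "gripper": -0.2}, {"tx": 0, "ty": 0.38, "tz": -0.35, "spin": 1, "gripper": -0.2}]'

```text
clock: 10.88
position: [506.2, -405.9, 189.1]
ee_rot: [0.924, -0.382, -0.0, 0.0]
contact_force: [0.5, 0.4, -0.2]
gripper_width: 51.1
```

Call:
play_rows --targets '[{"tx": 0, "ty": 0, "tz": 0, "spin": 0.25, "gripper": -0.2}, {"tx": 0, "ty": 0, "tz": 0, "spin": 0.5, "gripper": -0.2}, {"tx": 0, "ty": 0, "tz": 0, "spin": 0.75, "gripper": -0.2}, {"tx": 0, "ty": 0, "tz": 0, "spin": 1, "gripper": -0.2}, {"tx": 0, "ty": 0, "tz": 0, "spin": 1, "gripper": -0.2}]'

```text
clock: 11.5
position: [506.6, -404.6, 189.6]
ee_rot: [0.709, -0.705, -0.0, 0.0]
contact_force: [0.2, -0.3, 0.1]
gripper_width: 51.2
```

Run:
```python
from h import *
save('wrist','w6.png')
d=save('top','t6.png')
s=save('side','s6.png');f=s['frame'][:,:,::-1]; cv2.imwrite('pics/s6.png',cv2.resize(f[75:215,210:360],None,fx=4.2,fy=4.2,interpolation=cv2.INTER_CUBIC))
f=d['frame'][:,:,::-1]; cv2.imwrite('pics/t6.png',cv2.resize(f[160:270,310:450],None,fx=5,fy=5,interpolation=cv2.INTER_CUBIC))
plan([504.7,-405,150],-90)
```

```text
clock 11.65 pos [ 506.6 -404.8  189.6] yaw -89.62 tilt [-0.  0. -1.] F [ 0.2 -0.5  1.4] w 51.1 q [-0.43  0.46 -0.01  0.   -1.1   0.43] tips 14.0
shift [0.0008 0.0075 0.1585] spin 0.0084
```

View pics/w6.png

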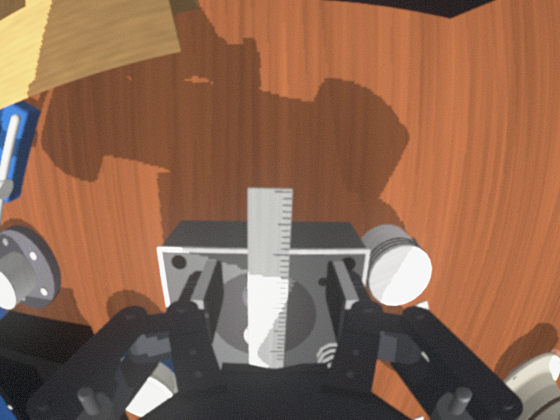

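View pics/s6.png

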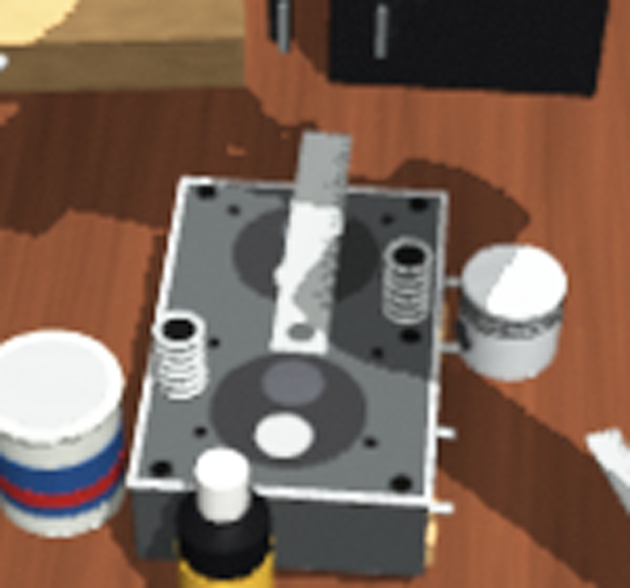

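View pics/t6.png

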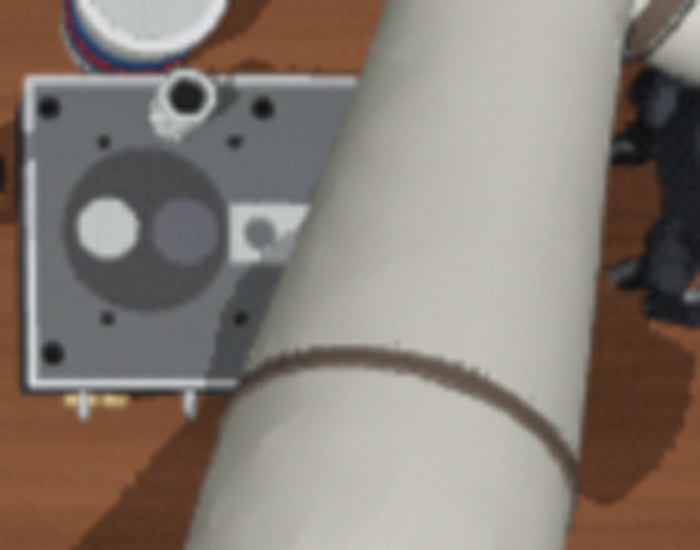

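Run:
```python
from h import *
s=load('side');c=lambda u,v:(u/4.2+210-.4,v/4.2+75-.4)
for n,p in dict(hole=(301,332),he0=(270,348),he1=(326,352),pe0=(305,131),pe1=(352,134)).items(): print(n,np.round(onz(s,*c(*p),93.5),1))
w=load('wrist')
for n,p in dict(he0=(249,366),he1=(287,366),pe0=(248,188),pe1=(292,189),e0=(248,247),e1=(291,248)).items(): print('w',n,np.round(wonz(w,*p,93.5),1))
for n,p in dict(dk0=(161,249),dk1=(366,249)).items(): print('w',n,np.round(wonz(w,*p,90),1))
```

```text
hole [ 512.1 -239.8   93.5]
he0 [ 529.5 -225.1   93.5]
he1 [ 496.1 -224.4   93.5]
pe0 [ 523.  -424.9   93.5]
pe1 [ 492.1 -424.4   93.5]
w he0 [ 531.  -255.3   93.5]
w he1 [ 494.8 -255.7   93.5]
w pe0 [ 526.5 -428.    93.5]
w pe1 [ 495.1 -427.4   93.5]
w e0 [ 527.5 -381.8   93.5]
w e1 [ 494.8 -381.2   93.5]
w dk0 [ 599.  -376.9   90. ]
w dk1 [ 434.5 -378.2   90. ]
```

Call:
play_rows --targets '[{"tx": -0.005, "ty": -0.016, "tz": 0.1, "spin": 0.042, "gripper": -0.2}, {"tx": -0.005, "ty": -0.016, "tz": 0.22, "spin": 0.042, "gripper": -0.2}, {"tx": -0.005, "ty": -0.016, "tz": 0.32, "spin": 0.042, "gripper": -0.2}, {"tx": -0.005, "ty": -0.016, "tz": 0.39, "spin": 0.042, "gripper": -0.2}, {"tx": -0.005, "ty": -0.016, "tz": 0.418, "spin": 0.042, "gripper": -0.2}, {"tx": -0.005, "ty": -0.016, "tz": 0.418, "spin": 0.042, "gripper": -0.2}]'

```text
clock: 12.4
position: [510.7, -403.8, 85.1]
ee_rot: [-0.697, 0.717, -0.0, -0.0]
contact_force: [-0.0, -0.7, 1.6]
gripper_width: 51.7
```

Run:
```python
from h import *
save('wrist','w7.png')
plan([510.5,-403.5,85],-91.5)
```

```text
clock 12.45 pos [ 511.1 -404.    85.8] yaw -91.65 tilt [ 0.001 -0.001 -1.   ] F [ 0.4  0.4 -0.3] w 51.2 q [-0.42  0.57 -0.12  0.   -0.88  0.39] tips 14.0
shift [-0.0021  0.0023  0.0032] spin -0.0034
```

View pics/w7.png

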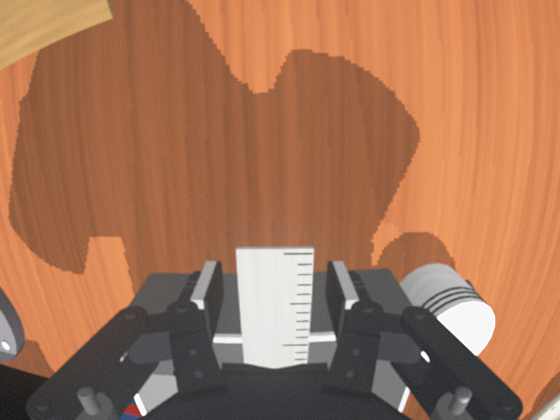

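The rule's plain end (275,247) lies centred between the pads (215 and 340). Closing.

Call:
play_rows --targets '[{"tx": 0, "ty": 0, "tz": 0, "spin": 0, "gripper": 0.2}, {"tx": 0, "ty": 0, "tz": 0, "spin": 0, "gripper": 0.5}, {"tx": 0, "ty": 0, "tz": 0, "spin": 0, "gripper": 1}, {"tx": 0, "ty": 0, "tz": 0, "spin": 0, "gripper": 1}, {"tx": 0, "ty": 0, "tz": 0, "spin": 0, "gripper": 1}]'

```text
clock: 13.08
position: [511.0, -404.0, 85.9]
ee_rot: [-0.697, 0.717, -0.001, 0.0]
contact_force: [-1.2, 0.2, 5.9]
gripper_width: 29.9
```

Run:
```python
from h import *
save('wrist','w8.png')
plan([510.5,-403.5,85],-91.5)
```

```text
clock 13.125 pos [ 511.  -404.1   85.8] yaw -91.68 tilt [ 0.001 -0.001 -1.   ] F [-1.   0.5  5.1] w 29.6 q [-0.42  0.57 -0.12  0.   -0.88  0.39] tips 14.0
shift [-0.0022  0.0021  0.0034] spin -0.004
```

View pics/w8.png

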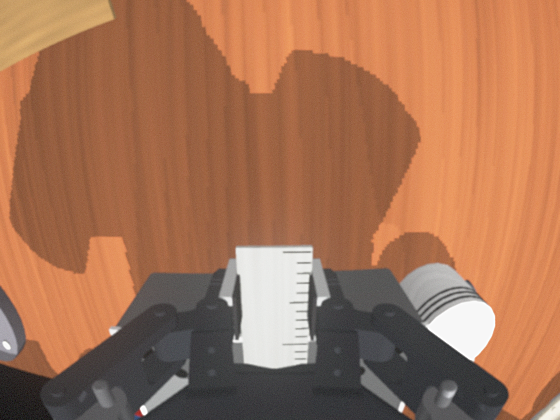

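Call:
play_rows --targets '[{"tx": 0, "ty": 0, "tz": 0.008, "spin": 0, "gripper": 1}, {"tx": 0, "ty": 0, "tz": 0.016, "spin": 0, "gripper": 1}, {"tx": 0, "ty": 0, "tz": 0.02, "spin": 0, "gripper": 1}]'

```text
clock: 13.5
position: [511.1, -404.2, 83.5]
ee_rot: [-0.697, 0.717, -0.001, -0.0]
contact_force: [-4.6, 5.1, 18.6]
gripper_width: 29.7
```

Run:
```python
from h import *
s=save('side','s9.png');f=s['frame'][:,:,::-1]; cv2.imwrite('pics/s9.png',cv2.resize(f[75:215,210:360],None,fx=4.2,fy=4.2,interpolation=cv2.INTER_CUBIC))
plan([510.5,-403.5,85],-91.5)
```

```text
clock 13.55 pos [ 511.2 -404.1   83.5] yaw -91.61 tilt [ 0.002 -0.002 -1.   ] F [-3.5  3.4 17.4] w 29.6 q [-0.42  0.57 -0.12  0.   -0.88  0.39] tips 14.0
shift [-0.0023  0.0028 -0.0058] spin -0.0025
```

View pics/s9.png

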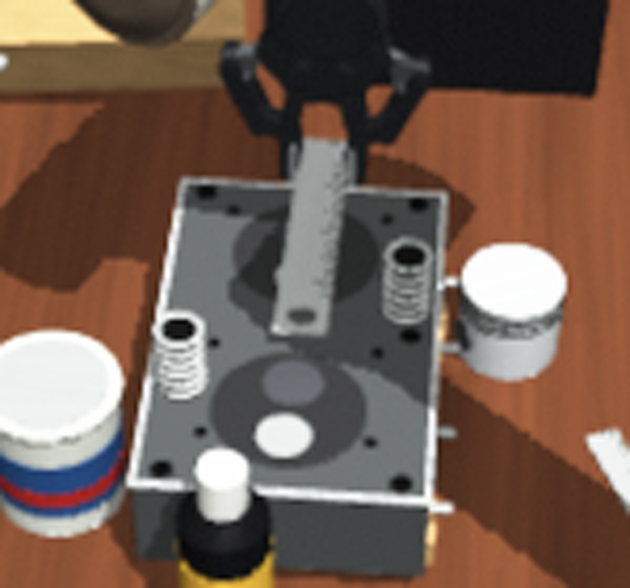

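The side view shows the rule pivoting in the pads about the head's edge, with the hole end rising (hole at 302,316). That gives more clearance for threading, so I'll go a little further.

Call:
play_rows --targets '[{"tx": 0, "ty": 0, "tz": 0.008, "spin": 0, "gripper": 1}, {"tx": 0, "ty": 0, "tz": 0.016, "spin": 0, "gripper": 1}, {"tx": 0, "ty": 0, "tz": 0.024, "spin": 0, "gripper": 1}, {"tx": 0, "ty": 0, "tz": 0.032, "spin": 0, "gripper": 1}, {"tx": 0, "ty": 0, "tz": 0.036, "spin": 0, "gripper": 1}]'

```text
clock: 14.18
position: [511.4, -404.5, 76.4]
ee_rot: [-0.697, 0.717, -0.002, -0.0]
contact_force: [-5.3, 6.2, 26.2]
gripper_width: 29.7
```

Run:
```python
from h import *
s=save('side','s10.png');f=s['frame'][:,:,::-1]; cv2.imwrite('pics/s10.png',cv2.resize(f[75:215,210:360],None,fx=4.2,fy=4.2,interpolation=cv2.INTER_CUBIC))
plan([510.5,-403.5,250],-91.5)
```

```text
clock 14.225 pos [ 511.3 -404.5   76.5] yaw -91.58 tilt [ 0.002 -0.003 -1.   ] F [-5.6  4.1 25.3] w 29.9 q [-0.42  0.58 -0.12  0.   -0.86  0.39] tips 14.0
shift [-0.002   0.0018 -0.694 ] spin -0.0017
```

View pics/s10.png

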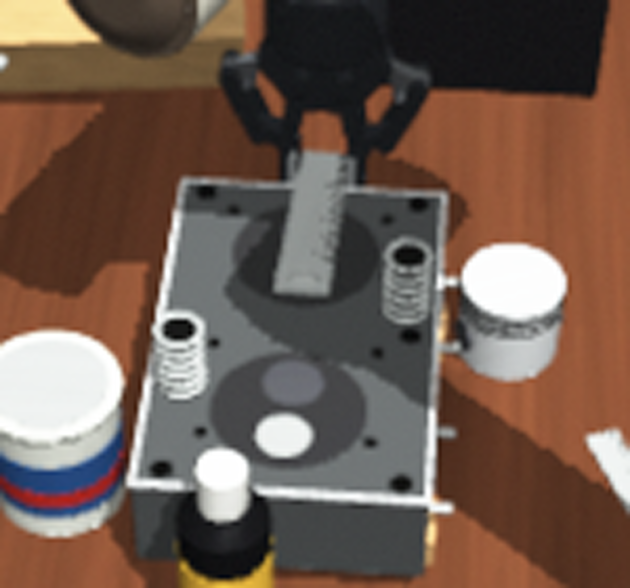

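The hole end is now raised about 20°. Lifting straight up.

Call:
play_rows --targets '[{"tx": 0, "ty": 0, "tz": -0.1, "spin": 0, "gripper": 1}, {"tx": 0, "ty": 0, "tz": -0.25, "spin": 0, "gripper": 1}, {"tx": 0, "ty": 0, "tz": -0.4, "spin": 0, "gripper": 1}, {"tx": 0, "ty": 0, "tz": -0.6, "spin": 0, "gripper": 1}, {"tx": 0, "ty": 0, "tz": -0.8, "spin": 0, "gripper": 1}, {"tx": 0, "ty": 0, "tz": -0.95, "spin": 0, "gripper": 1}, {"tx": 0, "ty": 0, "tz": -1, "spin": 0, "gripper": 1}, {"tx": 0, "ty": 0, "tz": -1, "spin": 0, "gripper": 1}]'

```text
clock: 15.22
position: [510.4, -403.4, 319.9]
ee_rot: [-0.697, 0.718, 0.001, 0.0]
contact_force: [-0.6, 0.8, -1.6]
gripper_width: 29.7
```

```bash
python3 - <<'E'
from h import *
s=save('side','s11.png'); save('wrist','w11.png')
plan([360,150,320],-124.1)
d0=np.load('last_top.npz')
E
python3 - <<'E'
from h import *
import cv2
# valve foot from first top image
f=cv2.imread('pics/top0.png');d=load('top')
print('valve foot',onz(d,176.3,212.4,5))
E
```

```text
clock 15.325 pos [ 510.  -403.1  318.1] yaw -91.71 tilt [-0.004  0.003 -1.   ] F [ 0.4 -0.7 -2.8] w 29.8 q [-0.42  0.4   0.2  -0.   -1.38  0.39] tips 14.0
shift [-2.1936e+00  6.6550e-01  1.4000e-03] spin 0.7199
valve foot [513.10457421 282.94016014   5.        ]
```

View pics/s11.png

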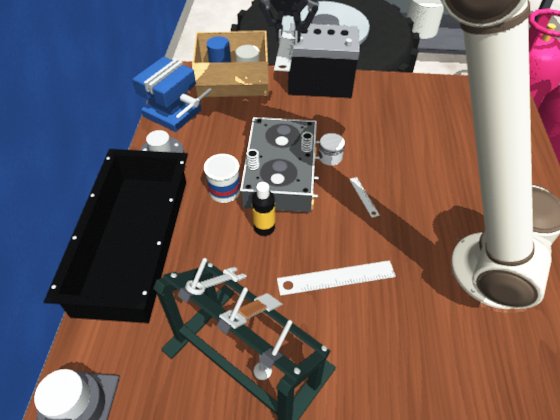

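View pics/w11.png

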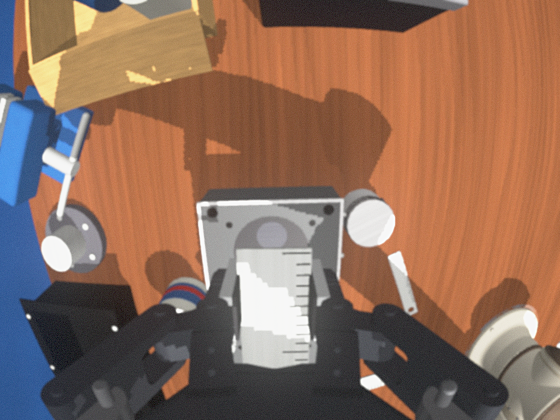

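The head is clear, the side and wrist views show the rule firmly held, and nothing else has moved. Carrying it to the rack.

Call:
play_rows --targets '[{"tx": -0.1, "ty": 0.03, "tz": -0.02, "spin": 0, "gripper": 1}, {"tx": -0.3, "ty": 0.09, "tz": -0.04, "spin": 0.1, "gripper": 1}, {"tx": -0.48, "ty": 0.15, "tz": -0.08, "spin": 0.2, "gripper": 1}, {"tx": -0.66, "ty": 0.2, "tz": -0.08, "spin": 0.3, "gripper": 1}, {"tx": -0.84, "ty": 0.26, "tz": -0.08, "spin": 0.4, "gripper": 1}, {"tx": -1, "ty": 0.3, "tz": -0.08, "spin": 0.5, "gripper": 1}, {"tx": -1, "ty": 0.3, "tz": -0.08, "spin": 0.6, "gripper": 1}, {"tx": -1, "ty": 0.3, "tz": -0.08, "spin": 0.72, "gripper": 1}]'

```text
clock: 16.32
position: [442.0, -150.8, 339.2]
ee_rot: [-0.468, 0.884, 0.001, -0.002]
contact_force: [0.1, -0.0, -0.8]
gripper_width: 30.2
```

Run:
```python
from h import *
plan([345,130,335],-124.1)
```

```text
clock 16.325 pos [ 442.  -150.8  339.2] yaw -124.19 tilt [-0.004  0.001 -1.   ] F [ 0.1 -0.  -0.8] w 30.2 q [ 0.02  0.05 -0.19 -0.   -1.33 -0.62] tips 14.0
shift [-0.7109  0.9521  0.0188] spin -0.0019
```

Call:
play_rows --targets '[{"tx": -0.06, "ty": 0.08, "tz": 0, "spin": 0, "gripper": 1}, {"tx": -0.18, "ty": 0.24, "tz": 0, "spin": 0, "gripper": 1}, {"tx": -0.3, "ty": 0.4, "tz": 0, "spin": 0, "gripper": 1}, {"tx": -0.42, "ty": 0.56, "tz": 0, "spin": 0, "gripper": 1}, {"tx": -0.54, "ty": 0.72, "tz": 0, "spin": 0, "gripper": 1}, {"tx": -0.66, "ty": 0.88, "tz": 0, "spin": 0, "gripper": 1}, {"tx": -0.71, "ty": 0.95, "tz": 0, "spin": 0, "gripper": 1}, {"tx": -0.71, "ty": 0.95, "tz": 0, "spin": 0, "gripper": 1}]'

```text
clock: 17.32
position: [344.7, 129.1, 339.4]
ee_rot: [-0.47, 0.883, -0.0, -0.002]
contact_force: [1.0, 0.4, -1.7]
gripper_width: 30.1
```

Run:
```python
from h import *
d=save('top','t12.png');s=save('side','s12.png'); save('wrist','w12.png')
f=s['frame'][:,:,::-1]; cv2.imwrite('pics/s12.png',cv2.resize(f[200:400,200:420],None,fx=3.2,fy=3,interpolation=cv2.INTER_CUBIC) if 0 else cv2.resize(f[190:390,190:450],None,fx=3,fy=3,interpolation=cv2.INTER_CUBIC))
f=d['frame'][:,:,::-1]; cv2.imwrite('pics/t12.png',cv2.resize(f[170:320,110:290],None,fx=4,fy=4,interpolation=cv2.INTER_CUBIC))
plan([345,130,335],-124.1)
```

```text
clock 17.475 pos [345.6 127.8 340.2] yaw -124.14 tilt [-0.002 -0.002 -1.   ] F [ 0.6 -0.5 -0.9] w 29.8 q [ 0.8  -0.14 -0.37 -0.   -1.34 -1.4 ] tips 14.0
shift [-0.006   0.007   0.0207] spin -0.0008
```

View pics/s12.png

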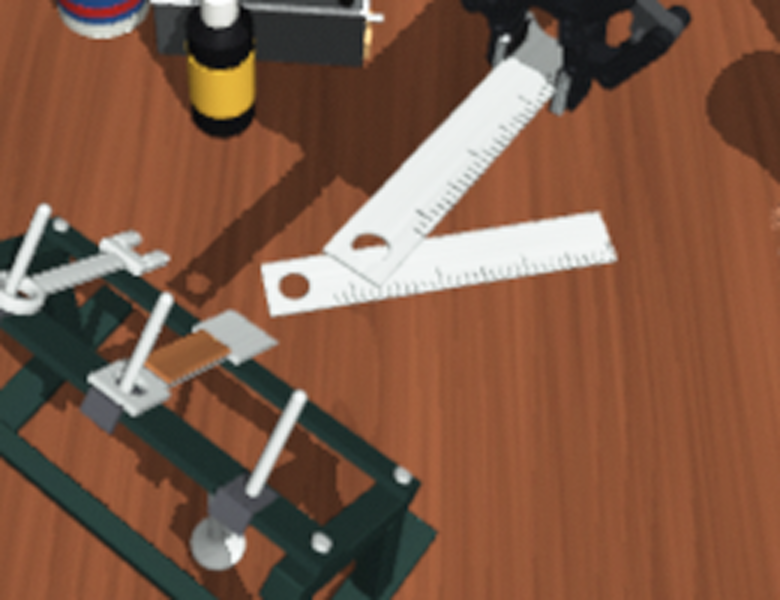

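View pics/t12.png

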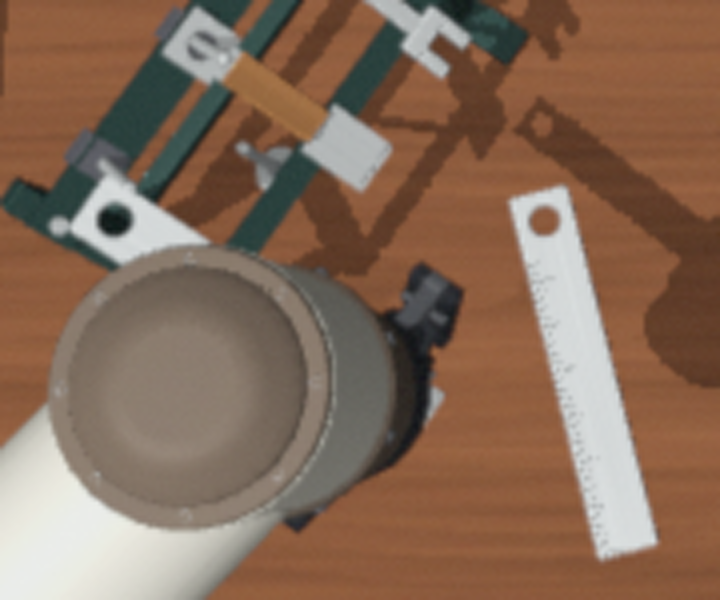

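View pics/w12.png

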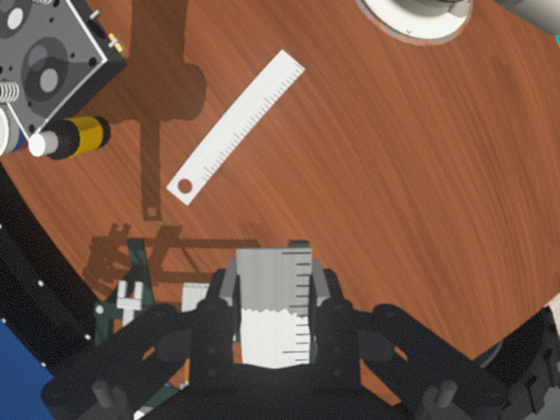

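Run:
```python
from h import *
d=load('top');s=load('side')
f=d['frame'][:,:,::-1]; a=cv2.resize(f[195:245,115:175],None,fx=7,fy=7,interpolation=cv2.INTER_CUBIC)
f=s['frame'][:,:,::-1]; b=cv2.resize(f[245:295,285:345],None,fx=7,fy=7,interpolation=cv2.INTER_CUBIC)
cv2.imwrite('pics/ts13.png',np.vstack([a,b])[:, :] if 0 else np.hstack([cv2.resize(a,(390,325)),cv2.resize(b,(390,325))]))
```

```text
(no output)
```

View pics/ts13.png

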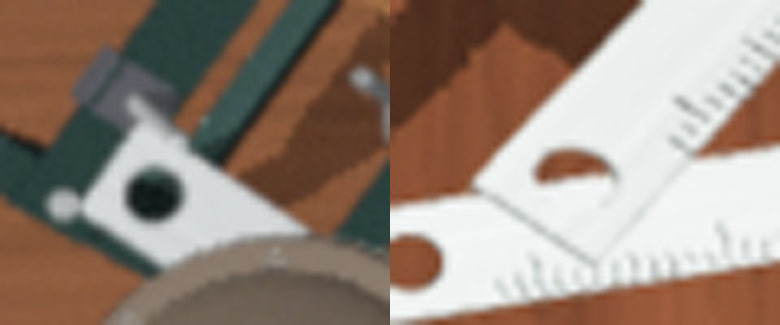

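Run:
```python
from h import *
d=load('top');s=load('side')
t=lambda u,v:(u/6.5+115-.4,v/6.5+195-.4); c=lambda u,v:((u-390)/6.5+285-.4,v/6.5+245-.4)
P={}
for n,a,b in [('hole',(154,193),(578,180)),('B',(150,128),(474,183)),('A',(84,208),(597,262))]:
    P[n],e=tri([ray(d,*t(*a)),ray(s,*c(*b))]);print(n,np.round(P[n],1),np.round(e,1))
print(np.linalg.norm(P['A']-P['B']))
m=(P['A']+P['B'])/2; v=m-P['hole'];print(v,np.linalg.norm(v))
st=read_state()['position']; g=st+np.array([0,0,5]); v=P['hole']-g; print('grip->hole',v,np.linalg.norm(v),'pitch',np.degrees(np.arctan2(v[2],np.hypot(v[0],v[1]))),'head',np.degrees(np.arctan2(v[1],v[0])))
```

```text
hole [432.2 263.2 368.3] [1.3 1.3]
B [453.4 265.5 367.7] [0.2 0.2]
A [427.6 283.8 369.8] [1.2 1.2]
31.752321031003138
[ 8.30576654 11.40156166  0.42064958] 14.112346092849913
grip->hole [ 86.56806803 135.42406413  23.12271216] 162.38339621102776 pitch 8.186504160590772 head 57.41178254427101
```

Run:
```python
from h import *
p=read_state()['position']
plan(p+np.array([20.8,14.5,-82.9]),-124.1)
```

```text
clock 17.475 pos [345.6 127.8 340.2] yaw -124.14 tilt [-0.002 -0.002 -1.   ] F [ 0.6 -0.5 -0.9] w 29.8 q [ 0.8  -0.14 -0.37 -0.   -1.34 -1.4 ] tips 14.0
shift [-0.0954 -0.0365  0.3314] spin -0.0008
```

Call:
play_rows --targets '[{"tx": -0.03, "ty": -0.02, "tz": 0.05, "spin": 0, "gripper": 1}, {"tx": -0.06, "ty": -0.036, "tz": 0.12, "spin": 0, "gripper": 1}, {"tx": -0.095, "ty": -0.036, "tz": 0.2, "spin": 0, "gripper": 1}, {"tx": -0.095, "ty": -0.036, "tz": 0.27, "spin": 0, "gripper": 1}, {"tx": -0.095, "ty": -0.036, "tz": 0.32, "spin": 0, "gripper": 1}, {"tx": -0.095, "ty": -0.036, "tz": 0.33, "spin": 0, "gripper": 1}, {"tx": -0.095, "ty": -0.036, "tz": 0.33, "spin": 0, "gripper": 1}]'

```text
clock: 18.35
position: [366.9, 143.1, 258.8]
ee_rot: [-0.469, 0.883, -0.0, 0.0]
contact_force: [-1.0, 0.5, -1.1]
gripper_width: 29.5
```

```bash
cat > look.py <<'E'
from h import *
import sys
n=sys.argv[1]
d=save('top','tt.png');s=save('side','ss.png')
f=d['frame'][:,:,::-1]; a=cv2.resize(f[185:245,110:170],None,fx=6.5,fy=6.5,interpolation=cv2.INTER_CUBIC)
f=s['frame'][:,:,::-1]; b=cv2.resize(f[290:350,255:315],None,fx=6.5,fy=6.5,interpolation=cv2.INTER_CUBIC)
cv2.imwrite('pics/%s.png'%n,np.hstack([a,b]))
st=read_state();print(st['clock'],np.round(st['position'],1),np.round(st['contact_force'],1),round(st['gripper_width'],1))
E
python3 look.py ts14
```

```text
18.45 [366.9 143.3 259.2] [ 0.4  0.1 -0.6] 29.6
```

View pics/ts14.png

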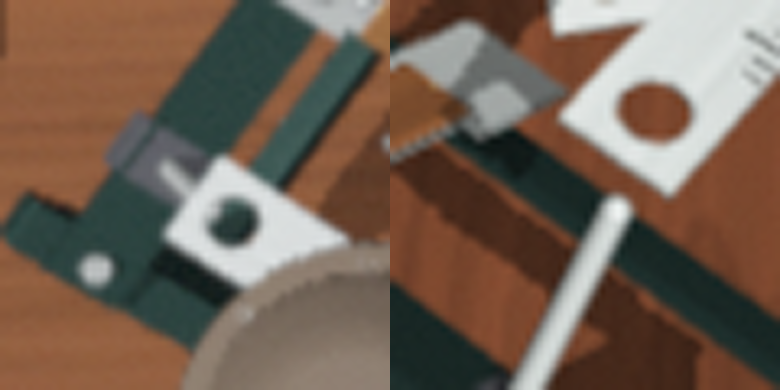

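```bash
cat >> h.py <<'E'
def T2(a,b,to=(110,185),so=(255,290)):
    d=load('top');s=load('side')
    p,e=tri([ray(d,a[0]/6.5+to[0]-.4,a[1]/6.5+to[1]-.4),ray(s,(b[0]-390)/6.5+so[0]-.4,b[1]/6.5+so[1]-.4)]); return p,e[0]
def axis(h,C=np.array([462,291,266.2])):
    ps=np.radians(55.9);u=np.array([np.cos(ps),np.sin(ps),0]);k=-np.cos(np.radians(50))*u+np.array([0,0,np.sin(np.radians(50))])
    xs=np.cos(np.radians(40))*u+np.array([0,0,np.sin(np.radians(40))]); y=np.cross(k,xs)
    v=h-C; print('hole rel ball centre: along peg %.1f upslope %.1f across %.1f'%(v@k,v@xs,v@y),'ydir',np.round(y,2)); return k,xs,y
E
python3 - <<'E'
from h import *
h,e=T2((232,221),(655,112));print(np.round(h,1),e);axis(h)
A,e=T2((165,233),(669,196));B,e2=T2((221,157),(560,118));print(A,B,e,e2,np.linalg.norm(A-B)); m=(A+B)/2; print(m-h)
d=load('top');s=load('side')
for C in [[462,291,266.2]]:
  u=proj(d,C);w=proj(s,C); print('ball in crops',(u[0]+.4-110)*6.5,(u[1]+.4-185)*6.5,(w[0]+.4-255)*6.5+390,(w[1]+.4-290)*6.5)
E
```

```text
[454.7 277.2 287.9] 1.2283206561702544
hole rel ball centre: along peg 26.6 upslope 2.1 across -1.7 ydir [-0.83  0.56 -0.  ]
[450.39809573 298.94230671 289.87673217] [476.46773044 281.27005643 289.70757987] 1.2616946125821922 1.0939615053320244 31.49544246824039
[ 8.73342292 12.9004668   1.89579022]
ball in crops 213.48884577515108 212.27956684852737 613.392432182708 204.41648706926708
```

Run:
```python
from h import *
C,e=T2((212,213),(618,207));print(C,e)
h,_=T2((232,221),(655,112));k,xs,y=axis(h,C)
v=h-C; tgt=C-6*k   # next: hole 6 below the ball centre
p=read_state()['position']
print('corr only'); plan(p+(C+v@k*k-h)); 
print('onto'); plan(p+tgt-h)
```

```text
[461.30364183 291.5295952  266.28642496] 0.43529900901371527
hole rel ball centre: along peg 26.6 upslope 2.0 across -2.6 ydir [-0.83  0.56 -0.  ]
corr only
clock 18.45 pos [366.9 143.3 259.2] yaw -124.1 tilt [ 0.001  0.001 -1.   ] F [ 0.4  0.1 -0.6] w 29.6 q [ 0.79 -0.04 -0.48  0.   -1.12 -1.39] tips 14.0
shift [0.006  0.0103 0.005 ] spin None
onto
clock 18.45 pos [366.9 143.3 259.2] yaw -124.1 tilt [ 0.001  0.001 -1.   ] F [ 0.4  0.1 -0.6] w 29.6 q [ 0.79 -0.04 -0.48  0.   -1.12 -1.39] tips 14.0
shift [-0.0775  0.0103  0.1049] spin None
```

Call:
play_rows --targets '[{"tx": 0.006, "ty": 0.01, "tz": 0.005, "spin": 0, "gripper": 1}, {"tx": -0.02, "ty": 0.01, "tz": 0.036, "spin": 0, "gripper": 1}, {"tx": -0.033, "ty": 0.01, "tz": 0.052, "spin": 0, "gripper": 1}, {"tx": -0.046, "ty": 0.01, "tz": 0.067, "spin": 0, "gripper": 1}, {"tx": -0.046, "ty": 0.01, "tz": 0.067, "spin": 0, "gripper": 1}]'

```text
clock: 19.08
position: [371.0, 154.2, 241.4]
ee_rot: [-0.469, 0.883, -0.0, -0.001]
contact_force: [-0.7, -0.1, -1.1]
gripper_width: 29.6
```

```bash
python3 look.py ts15
```

```text
19.175 [371.  154.1 241.8] [-0.7  0.5 -1.9] 29.6
```

View pics/ts15.png

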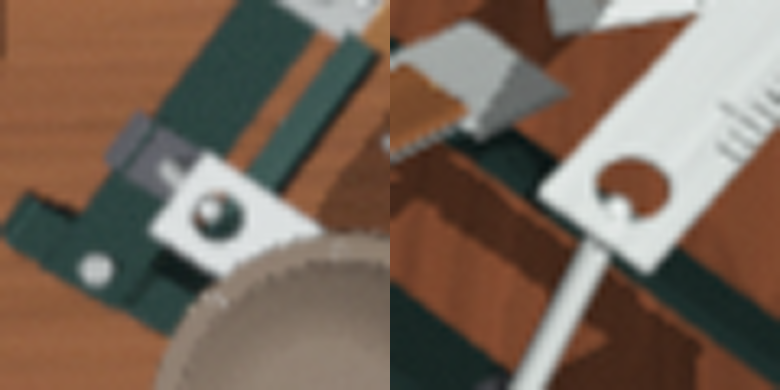

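Run:
```python
from h import *
C,e=T2((211,212),(619,207));print(C,e)
h,_=T2((218,217),(633,187));k,xs,y=axis(h,C)
p=read_state()['position']
plan(p+(C-20*k-h))
```

```text
[461.31703569 291.72810179 266.85312994] 0.694264377008715
hole rel ball centre: along peg 5.6 upslope -1.2 across 0.1 ydir [-0.83  0.56 -0.  ]
clock 19.175 pos [371.  154.1 241.8] yaw -124.09 tilt [-0. -0. -1.] F [-0.7  0.5 -1.9] w 29.6 q [ 0.8  -0.   -0.5   0.   -1.08 -1.4 ] tips 14.0
shift [-0.0696 -0.0005  0.0754] spin None
```

The tip shows inside the hole in both views (top 211,211; side 620,207), centred within about 1 mm. Sliding it down the peg.

Call:
play_rows --targets '[{"tx": -0.018, "ty": 0, "tz": 0.016, "spin": 0, "gripper": 1}, {"tx": -0.035, "ty": 0, "tz": 0.035, "spin": 0, "gripper": 1}, {"tx": -0.052, "ty": 0, "tz": 0.055, "spin": 0, "gripper": 1}, {"tx": -0.07, "ty": 0, "tz": 0.075, "spin": 0, "gripper": 1}, {"tx": -0.07, "ty": 0, "tz": 0.075, "spin": 0, "gripper": 1}]'

```text
clock: 19.8
position: [380.7, 168.6, 222.5]
ee_rot: [-0.469, 0.883, -0.0, -0.001]
contact_force: [-0.3, -0.5, -0.6]
gripper_width: 29.6
```

```bash
python3 look.py ts16
```

```text
19.9 [380.8 168.6 223. ] [-0.2  0.  -0.9] 29.8
```

View pics/ts16.png

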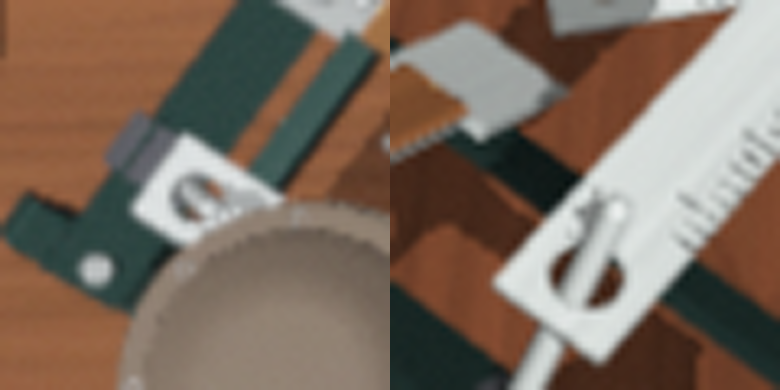

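Run:
```python
from h import *
h,e=T2((196,196),(587,277));C=np.array([461.31,291.7,266.6]);print(np.round(h,1),e);k,xs,y=axis(h,C)
A,e=T2((133,207),(602,362));B,e2=T2((188,132),(495,285));print(A,B,e,e2,np.linalg.norm(A-B))
m=(A+B)/2; p=read_state()['position']
v=m-(p+[0,0,5]); print('len',np.linalg.norm(v),'pitch',np.degrees(np.arcsin(v[2]/np.linalg.norm(v))),'head',np.degrees(np.arctan2(v[1],v[0])))
u=np.array([np.cos(np.radians(55.9)),np.sin(np.radians(55.9)),0]);z=np.array([0,0,1.])
g=lambda a,t: C+a*k-160.6*(np.cos(np.radians(t))*u+np.sin(np.radians(t))*z)
a0=(h-C)@k
R=Ro.from_quat(read_state()['ee_rot']).as_matrix()
for t0 in (8,):
  for a,t in [(-35,8),(-48,8),(-50,14),(-52,20),(-55,28),(-58,34),(-59.5,40)]:
    dl=g(a,t)-g(a0,t0); print(a,t,np.round(p+dl,1),np.round(R.T@dl/250,4))
```

```text
[468.6 302.7 251.5] 1.3283329856035606
hole rel ball centre: along peg -20.0 upslope 0.4 across 0.2 ydir [-0.83  0.56 -0.  ]
[464.05192009 324.08814912 253.51504806] [490.76338317 306.44846629 252.23041466] 1.7418206805349405 1.9739055684672868 32.036088287145546
len 177.41509436387128 pitch 8.056903789118312 head 56.62055416331857
-35 8 [386.2 176.6 211.5] [-0.0385 -0.      0.0459]
-48 8 [390.8 183.5 201.6] [-0.072  -0.      0.0857]
-50 14 [393.4 187.2 183.5] [-0.0899 -0.      0.1578]
-52 20 [396.8 192.3 165.9] [-0.1148 -0.      0.2283]
-55 28 [403.  201.5 143.2] [-0.1589 -0.      0.3193]
-58 34 [409.  210.2 126.5] [-0.2013 -0.      0.3861]
-59.5 40 [415.2 219.4 111.9] [-0.2456 -0.      0.4444]
```

The rule is on the peg, hole about 20 mm below the ball centre and pitched about 8°. I'll slide it down to the bar.

Call:
play_rows --targets '[{"tx": -0.013, "ty": 0, "tz": 0.015, "spin": 0, "gripper": 1}, {"tx": -0.026, "ty": 0, "tz": 0.03, "spin": 0, "gripper": 1}, {"tx": -0.039, "ty": 0, "tz": 0.046, "spin": 0, "gripper": 1}, {"tx": -0.052, "ty": 0, "tz": 0.061, "spin": 0, "gripper": 1}, {"tx": -0.064, "ty": 0, "tz": 0.076, "spin": 0, "gripper": 1}, {"tx": -0.072, "ty": 0, "tz": 0.086, "spin": 0, "gripper": 1}, {"tx": -0.072, "ty": 0, "tz": 0.086, "spin": 0, "gripper": 1}]'

```text
clock: 20.78
position: [390.8, 183.5, 201.3]
ee_rot: [-0.469, 0.883, -0.0, -0.0]
contact_force: [0.7, -0.2, -2.4]
gripper_width: 30.0
```

Call:
play_rows --targets '[{"tx": -0.006, "ty": 0, "tz": 0.024, "spin": 0, "gripper": 1}, {"tx": -0.012, "ty": 0, "tz": 0.048, "spin": 0, "gripper": 1}, {"tx": -0.018, "ty": 0, "tz": 0.072, "spin": 0, "gripper": 1}, {"tx": -0.018, "ty": 0, "tz": 0.072, "spin": 0, "gripper": 1}]'

```text
clock: 21.28
position: [393.2, 187.0, 183.1]
ee_rot: [-0.469, 0.883, -0.0, -0.001]
contact_force: [-1.0, -2.3, 1.0]
gripper_width: 30.0
```

```bash
python3 look.py ts17
python3 - <<'E'
import cv2,numpy as np
s=np.load('last_side.npz')['frame'][:,:,::-1]
cv2.imwrite('pics/s17.png',cv2.resize(s[210:400,220:430],None,fx=3.1,fy=3.1,interpolation=cv2.INTER_CUBIC))
E
```

```text
21.375 [393.2 186.9 183.5] [-1.8 -1.8 -0. ] 29.9
```

View pics/s17.png

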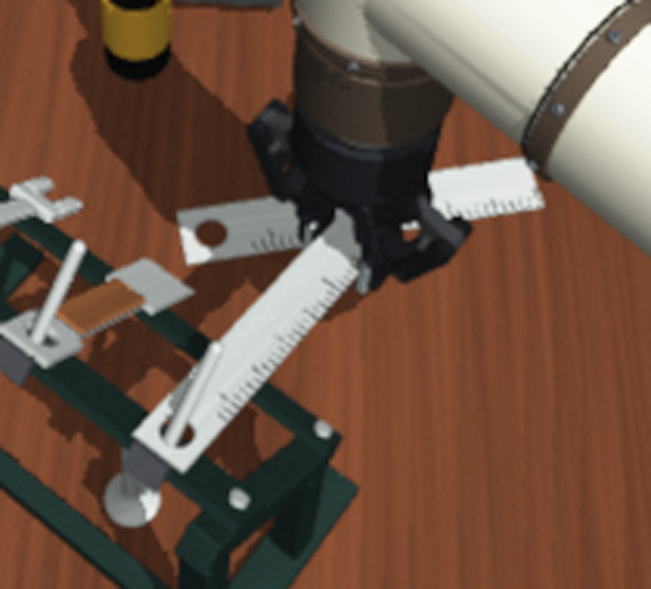

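Going well: the rule is threaded, its end is near the upper bar at (180,440), and contact forces are small. Continuing the swing down.

Call:
play_rows --targets '[{"tx": -0.008, "ty": 0, "tz": 0.024, "spin": 0, "gripper": 1}, {"tx": -0.016, "ty": 0, "tz": 0.047, "spin": 0, "gripper": 1}, {"tx": -0.025, "ty": 0, "tz": 0.07, "spin": 0, "gripper": 1}, {"tx": -0.036, "ty": 0, "tz": 0.094, "spin": 0, "gripper": 1}, {"tx": -0.047, "ty": 0, "tz": 0.117, "spin": 0, "gripper": 1}, {"tx": -0.058, "ty": 0, "tz": 0.14, "spin": 0, "gripper": 1}, {"tx": -0.069, "ty": 0, "tz": 0.161, "spin": 0, "gripper": 1}]'

```text
clock: 22.25
position: [401.8, 200.3, 142.1]
ee_rot: [-0.469, 0.883, -0.0, -0.002]
contact_force: [-3.1, -5.6, 0.0]
gripper_width: 29.6
```

Call:
play_rows --targets '[{"tx": -0.014, "ty": 0, "tz": 0.022, "spin": 0, "gripper": 1}, {"tx": -0.028, "ty": 0, "tz": 0.044, "spin": 0, "gripper": 1}, {"tx": -0.042, "ty": 0, "tz": 0.066, "spin": 0, "gripper": 1}, {"tx": -0.042, "ty": 0, "tz": 0.066, "spin": 0, "gripper": 1}]'

```text
clock: 22.75
position: [408.0, 209.3, 125.7]
ee_rot: [-0.469, 0.883, -0.0, -0.002]
contact_force: [-3.4, -4.4, 1.8]
gripper_width: 29.8
```

```bash
python3 look.py ts18
python3 - <<'E'
import cv2,numpy as np
s=np.load('last_side.npz')['frame'][:,:,::-1]
cv2.imwrite('pics/s18.png',cv2.resize(s[210:400,220:430],None,fx=3.1,fy=3.1,interpolation=cv2.INTER_CUBIC))
E
```

```text
22.85 [408.1 209.4 126.1] [-3.1 -3.1  0.7] 29.7
```

View pics/s18.png

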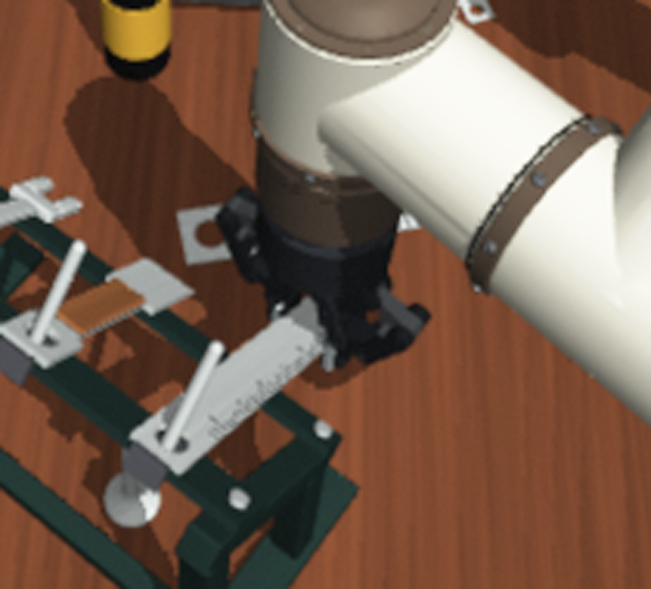

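Call:
play_rows --targets '[{"tx": -0.01, "ty": 0, "tz": 0.015, "spin": 0, "gripper": 1}, {"tx": -0.02, "ty": 0, "tz": 0.03, "spin": 0, "gripper": 1}, {"tx": -0.03, "ty": 0, "tz": 0.044, "spin": 0, "gripper": 1}, {"tx": -0.039, "ty": 0, "tz": 0.057, "spin": 0, "gripper": 1}, {"tx": -0.039, "ty": 0, "tz": 0.057, "spin": 0, "gripper": 1}]'

```text
clock: 23.48
position: [414.1, 218.0, 112.2]
ee_rot: [-0.469, 0.883, -0.0, -0.001]
contact_force: [-3.5, -3.8, 1.8]
gripper_width: 29.8
```

```bash
python3 look.py ts19
python3 - <<'E'
from h import *
s=load('side');f=s['frame'][:,:,::-1]
a=cv2.resize(f[300:365,255:345],None,fx=8.5,fy=8.5,interpolation=cv2.INTER_CUBIC)
cv2.imwrite('pics/s19.png',a)
C=np.array([461.31,291.7,266.6]);k,xs,y=axis(C,C)
# depth points on rule -> distance from rack plane
root=C-61*k
for u,v in [(300,332),(305,328),(310,324),(315,320)]:
    p=dep(s,u,v)-root; print((u,v),'downslope %.0f above plane %.1f across %.0f'%(-p@xs,p@k,p@y))
for u,v in [(338,340),(333,345)]:
    p=dep(s,u,v)-root; print('bar?',(u,v),'downslope %.0f above plane %.1f across %.0f'%(-p@xs,p@k,p@y))
E
```

```text
23.575 [414.  217.9 112.3] [-3.8 -3.9 -0.1] 29.7
hole rel ball centre: along peg 0.0 upslope 0.0 across 0.0 ydir [-0.83  0.56 -0.  ]
(300, 332) downslope 97 above plane 2.4 across -3
(305, 328) downslope 116 above plane 4.4 across -3
(310, 324) downslope 140 above plane 3.6 across -4
(315, 320) downslope 162 above plane 4.7 across -5
bar? (338, 340) downslope 274 above plane -59.3 across 31
bar? (333, 345) downslope 265 above plane -70.9 across 29
```

View pics/s19.png

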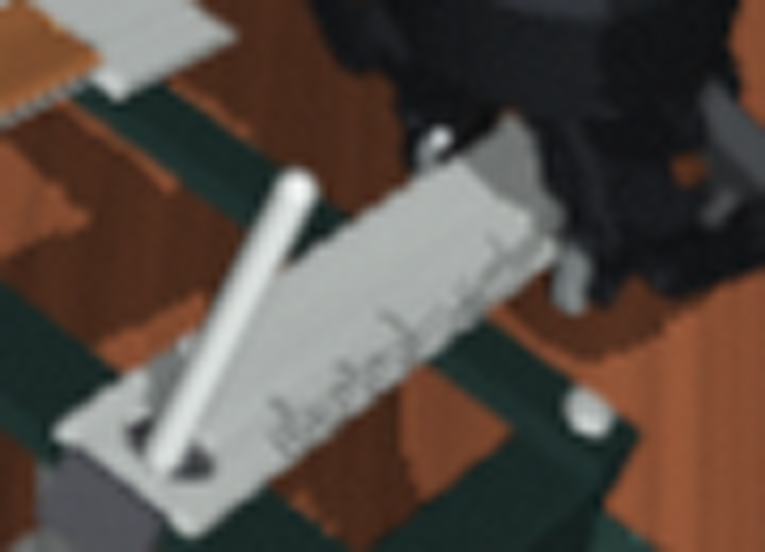

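Call:
play_rows --targets '[{"tx": -0.001, "ty": 0, "tz": 0.006, "spin": 0, "gripper": 1}, {"tx": -0.002, "ty": 0, "tz": 0.012, "spin": 0, "gripper": 1}, {"tx": -0.002, "ty": 0, "tz": 0.012, "spin": 0, "gripper": 1}]'

```text
clock: 23.95
position: [415.2, 219.2, 110.1]
ee_rot: [-0.469, 0.883, 0.0, 0.001]
contact_force: [-3.2, -2.7, 4.1]
gripper_width: 29.6
```

```bash
python3 look.py ts20
python3 - <<'E'
from h import *
s=load('side')
C=np.array([461.31,291.7,266.6]);k,xs,y=axis(C,C)
root=C-61*k
for n in ('side','top'):
  d=load(n);H,W=d['depth'].shape
  uu,vv=np.meshgrid(np.arange(W),np.arange(H)); T=np.linalg.inv(d['world_to_cam']);K=d['mtx']
  P=np.stack([(uu-K[0,2])/K[0,0],-(vv-K[1,2])/K[1,1],-np.ones_like(uu,float)],-1)*d['depth'][...,None]
  P=P@T[:3,:3].T+T[:3,3]-root; a=-(P@xs);b=P@k;c=P@y
  for lo,hi in [(20,50),(50,80),(80,110),(110,130),(130,150)]:
    m=(a>lo)&(a<hi)&(abs(c)<11)&(abs(b)<15)&(d['depth']>0); print(n,lo,hi,m.sum(),np.round(np.median(b[m]),1) if m.any() else '')
  for lo,hi in [(-12,12),(97,113)]:
    m=(a>lo)&(a<hi)&(c<-20)&(c>-40)&(abs(b)<8)&(d['depth']>0); print(n,'bar',lo,hi,m.sum(),np.round(np.median(b[m]),1) if m.any() else '')
E
```

```text
24.05 [415.2 219.2 110.1] [-3.  -2.9  4.1] 29.7
hole rel ball centre: along peg 0.0 upslope 0.0 across 0.0 ydir [-0.83  0.56 -0.  ]
side 20 50 102 0.9
side 50 80 119 0.7
side 80 110 108 0.8
side 110 130 66 0.9
side 130 150 64 0.7
side bar -12 12 105 -1.7
side bar 97 113 25 -1.6
top 20 50 0 
top 50 80 0 
top 80 110 0 
top 110 130 0 
top 130 150 0 
top bar -12 12 81 -0.6
top bar 97 113 0
```

The depth shows the rule's top 2.5 mm above the bars all along, so it is lying flat. I'll ease it down the slope until it bears on the peg.

Call:
play_rows --targets '[{"tx": 0.006, "ty": 0, "tz": 0.005, "spin": 0, "gripper": 1}, {"tx": 0.009, "ty": 0, "tz": 0.0075, "spin": 0, "gripper": 1}, {"tx": 0.009, "ty": 0, "tz": 0.0075, "spin": 0, "gripper": 1}]'

```text
clock: 24.42
position: [415.3, 219.2, 110.0]
ee_rot: [-0.47, 0.883, 0.001, 0.003]
contact_force: [-4.6, 0.3, 11.8]
gripper_width: 29.8
```

```bash
python3 look.py ts21
```

```text
24.525 [415.3 219.2 110. ] [-5.9  0.4 12. ] 29.8
```

View pics/ts21.png

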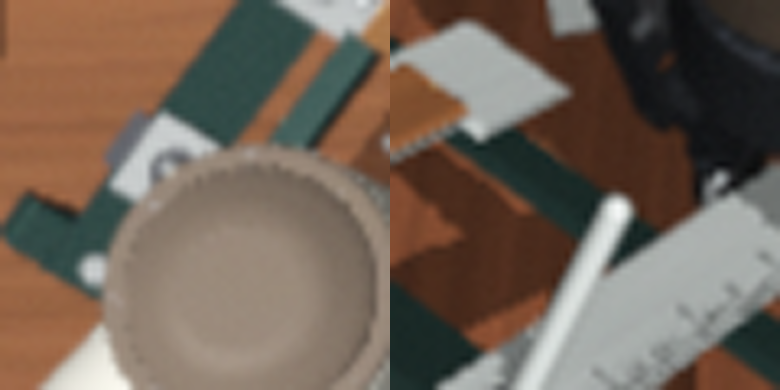

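It didn't move, and the force rose to 12 N, so the hole already bears on the peg. I'll relax the load and then release.

Call:
play_rows --targets '[{"tx": -0.009, "ty": 0, "tz": -0.0075, "spin": 0, "gripper": 1}, {"tx": -0.009, "ty": 0, "tz": -0.0095, "spin": 0, "gripper": 0.3}, {"tx": -0.009, "ty": 0, "tz": -0.0095, "spin": 0, "gripper": 0.1}, {"tx": -0.009, "ty": 0, "tz": -0.0095, "spin": 0, "gripper": 0}, {"tx": -0.009, "ty": 0, "tz": -0.0095, "spin": 0, "gripper": 0}, {"tx": -0.009, "ty": 0, "tz": -0.0095, "spin": 0, "gripper": 0}]'

```text
clock: 25.28
position: [414.7, 218.7, 109.9]
ee_rot: [-0.469, 0.883, -0.0, -0.0]
contact_force: [-0.9, -0.5, 0.3]
gripper_width: 42.8
```

Run:
```python
from h import *
save('wrist','w22.png');s=save('side','s22.png')
f=s['frame'][:,:,::-1];cv2.imwrite('pics/s22.png',cv2.resize(f[210:400,220:430],None,fx=3.1,fy=3.1,interpolation=cv2.INTER_CUBIC))
plan([415,219,110])
```

```text
clock 25.375 pos [414.7 218.7 110. ] yaw -124.09 tilt [ 0.  0. -1.] F [-0.3 -0.2  0.1] w 42.8 q [ 0.83  0.28 -0.55  0.   -0.74 -1.43] tips 14.0
shift [-0.0017 -0.0004  0.0001] spin None
```

View pics/w22.png

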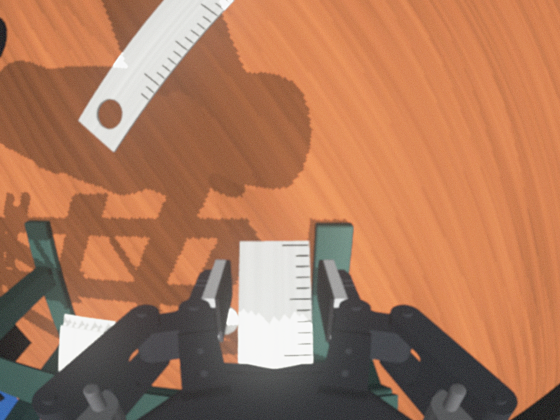

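View pics/s22.png

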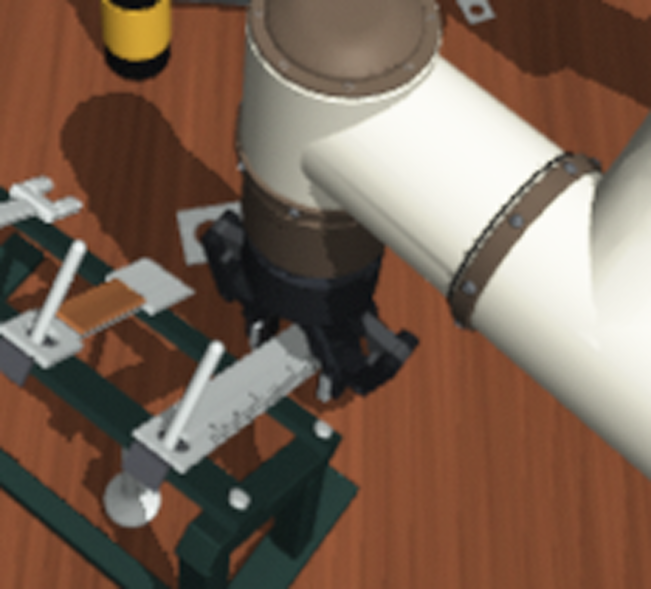

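Released, with clear gaps either side (rule 240–312, pads 222 and 330). Withdrawing upward and away.

Call:
play_rows --targets '[{"tx": 0, "ty": 0, "tz": -0.03, "spin": 0, "gripper": 0}, {"tx": 0, "ty": 0, "tz": -0.1, "spin": 0, "gripper": 0}, {"tx": 0, "ty": 0, "tz": -0.25, "spin": 0, "gripper": 0}, {"tx": 0.05, "ty": 0, "tz": -0.4, "spin": 0, "gripper": 0}, {"tx": 0.1, "ty": 0.1, "tz": -0.6, "spin": 0, "gripper": 0}, {"tx": 0.1, "ty": 0.3, "tz": -0.8, "spin": 0, "gripper": 0}, {"tx": 0.1, "ty": 0.5, "tz": -0.9, "spin": 0, "gripper": 0}, {"tx": 0.1, "ty": 0.7, "tz": -0.9, "spin": 0, "gripper": 0}, {"tx": 0.1, "ty": 0.9, "tz": -0.9, "spin": 0, "gripper": 0}, {"tx": 0.1, "ty": 1, "tz": -0.9, "spin": 0, "gripper": 0}]'

```text
clock: 26.62
position: [191.8, 338.7, 335.9]
ee_rot: [-0.47, 0.883, 0.001, 0.0]
contact_force: [-0.0, -0.5, -0.4]
gripper_width: 42.5
```

Run:
```python
from h import *
s=save('side','s23.png');d=save('top','t23.png')
plan([415,219,110])
f=d['frame'][:,:,::-1];a=cv2.resize(f[115:270,100:260],(400,388),interpolation=cv2.INTER_CUBIC)
f=s['frame'][:,:,::-1];b=cv2.resize(f[245:400,150:310],(400,388),interpolation=cv2.INTER_CUBIC)
cv2.imwrite('pics/c23.png',np.hstack([a,b]))
C=np.array([461.31,291.7,266.6]);k,xs,y=axis(C,C);root=C-61*k
for n in ('side','top'):
  d=load(n);H,W=d['depth'].shape
  uu,vv=np.meshgrid(np.arange(W),np.arange(H)); T=np.linalg.inv(d['world_to_cam']);K=d['mtx']
  P=np.stack([(uu-K[0,2])/K[0,0],-(vv-K[1,2])/K[1,1],-np.ones_like(uu,float)],-1)*d['depth'][...,None]
  P=P@T[:3,:3].T+T[:3,3]-root; a=-(P@xs);b=P@k;c=P@y
  for lo,hi in [(20,60),(60,100),(100,140),(140,180)]:
    m=(a>lo)&(a<hi)&(abs(c)<11)&(abs(b)<15)&(d['depth']>0); print(n,lo,hi,m.sum(),np.round(np.median(b[m]),1) if m.any() else '')
  m=(a>-12)&(a<12)&(c<-20)&(c>-40)&(abs(b)<8)&(d['depth']>0); print(n,'bar',np.round(np.median(b[m]),1))
```

```text
clock 26.725 pos [192.1 338.9 335.6] yaw -123.87 tilt [-0.     0.001 -1.   ] F [ 0.4  0.3 -0.3] w 42.7 q [ 1.48 -0.1  -0.34 -0.   -1.32 -2.07] tips 14.0
shift [-0.0979 -1.0083  0.9018] spin None
hole rel ball centre: along peg 0.0 upslope 0.0 across 0.0 ydir [-0.83  0.56 -0.  ]
side 20 60 142 0.8
side 60 100 150 0.7
side 100 140 133 0.6
side 140 180 116 0.6
side bar -1.4
top 20 60 139 1.5
top 60 100 135 1.8
top 100 140 125 2.0
top 140 180 117 1.8
top bar -0.7
```

View pics/c23.png

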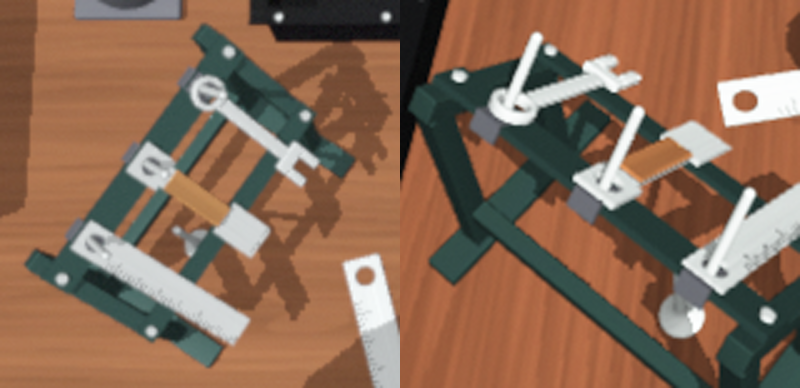

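View pics/s23.png

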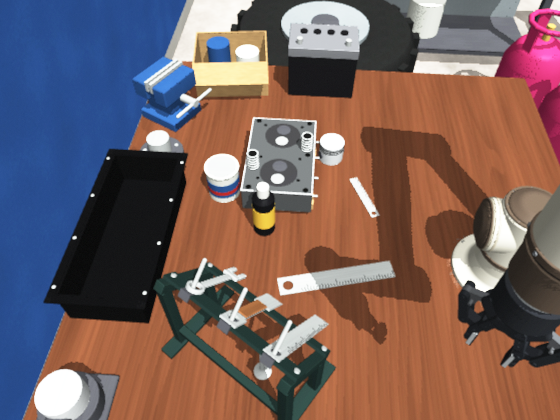

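The rule hangs on the empty peg (side 277,350), flat on both bars. The scraper, spanner, springs, can, tin, piston and valve are where they were, and the arm is clear.

```bash
python3 -c "
from bench import *
print(job_done())"
```

```text
the job is handed in; nothing more can be done
None
```

The rule is off the cylinder head and hanging on the empty peg, threaded by its hole and lying flat down the rack. I handed the job in at about 26.7 s.

**What I did**
- I pressed on the rule with the closed fingers and slid its plain end about 50 mm past the edge of the head.
- I gripped that end across its width and tipped the hole end up against the head's edge, to give more room for threading.
- I carried the rule to the rack, threaded it on the peg, swung it down onto both bars and let go.

**Last checks**
- **Lying flat:** the depth images put the rule's face about 2 to 2.7 mm above the bars along its length, against its 2.5 mm thickness.
- **Hanging:** before release, pulling it down the slope raised the force to 12 N without moving it, so I took the hole to be bearing on the peg.
- **Surroundings:** the final side and top views show both tools, both springs, the can, tin, piston and valve still in place. The arm is clear, with no contact force.

**What failed or disagreed**
- The second slide, at about 10 N, slipped over the rule without moving it; I pressed harder (about 15 to 23 N) and it moved, slipping a little again.
- The tip-up left about 8° of pitch, less than the 20° or so I aimed for.
- The top and side cameras disagreed by 2 to 3 mm, so I guided the threading by where the hole and peg tip lay relative to each other.

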